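Load the sterilising drum with round flasks and close it for the autoclave

TASK

Get the sterilising drum ready for the autoclave: take its lid off and set it aside on the bench, then stand every round glass flask from the tray upright on the drum's floor, lowering each one gently so that no glass is dropped or knocked against the steel. Put the lid back on, fully seated and level, and leave the vent shutter on it slid fully open so that all the vent holes are clear. Leave the timer and the marker pen alone.

Things in the scene. Friction and masses are not known exactly. Their poses are not given: they have to be found in the camera images.
- drum: Round stainless-steel sterilising drum, fixed on the bench; grey silicone mat on its floor. Outside 153 mm across and 108 mm high, inside 148 mm across, 104 mm deep to the mat, wall 2.5 mm; bail handles stick out 20 mm at its +x and -x sides. Origin: centre of its underside; z up. Five flasks fit in a ring 45 mm from its axis; nothing may reach higher than 94 mm above the mat or the lid will not seat.
- drum_rim (a point): Centre of the drum's mouth, level with the rim (108 mm above the bench). The inner floor is 104 mm below it.
- lid: Loose round steel lid, 159 mm across, about 0.37 kg, seated on the drum at the start. A 140 mm plate under it, 10 mm deep, drops into the drum's mouth (4 mm play each side, bevelled edge) till the flange rests on the rim; any heading is right. Origin: centre of the plate's underside, 98 mm above the bench when seated, 0 when laid flat on the bench; z up. Flange top 14.5 mm above the origin.
- lid_handle (a point): Centre of the lid's black bar handle, on the lid's axis, 36.5 mm above the lid's origin: a bar 46 mm long along the lid's y, 14 mm wide along the lid's x, 16 mm high, its underside 14 mm clear of the flange. Axes as the lid's.
- shutter (a joint): The vent shutter on top of the lid, m: 0 = shut (its plate covers the eight vent holes), 0.040 = fully open (against the stop, all holes uncovered). Grows along the lid's +x. It moves with 1 to 2 N and stays where it is left.
- shutter_grip (a point): Centre of the shutter's black upright thumb grip: 10 mm along the lid's x (the slide direction), 20 mm along the lid's y, 20 mm high. It lies 50 mm to the +y side of the lid's axis and 28.5 mm above the lid's origin, 20 mm to the lid's -x side when shut and as far to +x when open. Axes as the lid's.
- tray: Low white plastic tray, fixed on the bench, 224 mm along its x, 156 mm along its y, 20 mm high, floor 3 mm thick. The flasks stand on its floor in three rows of two, about 68 mm apart, some places empty. Origin: centre of its underside.
- bench_timer: White bench timer, 62 x 66 x 18 mm, loose; a bystander. Origin: centre of its underside.
- marker_3: Marker pen lying on the bench, 17 x 138 x 18 mm, loose; a bystander. Origin: centre of its underside.
- flask_1: Flat-bottomed round glass flask with an aluminium cap fixed on its neck, 88 mm tall, 70 g: ball-shaped bulb 42 mm across (0 to 37 mm up, widest at 17 mm), flat foot 24 mm across, neck 17 mm across, cap 24 mm across from 56 to 88 mm up (a good place to take it from above). Origin: centre of its foot; z up along the neck. None if absent in this run.
- flask_2: Flat-bottomed round glass flask with an aluminium cap fixed on its neck, 88 mm tall, 70 g: ball-shaped bulb 42 mm across (0 to 37 mm up, widest at 17 mm), flat foot 24 mm across, neck 17 mm across, cap 24 mm across from 56 to 88 mm up (a good place to take it from above). Origin: centre of its foot; z up along the neck. None if absent in this run.
- flask_3: Flat-bottomed round glass flask with an aluminium cap fixed on its neck, 88 mm tall, 70 g: ball-shaped bulb 42 mm across (0 to 37 mm up, widest at 17 mm), flat foot 24 mm across, neck 17 mm across, cap 24 mm across from 56 to 88 mm up (a good place to take it from above). Origin: centre of its foot; z up along the neck. None if absent in this run.
- flask_4: Flat-bottomed round glass flask with an aluminium cap fixed on its neck, 88 mm tall, 70 g: ball-shaped bulb 42 mm across (0 to 37 mm up, widest at 17 mm), flat foot 24 mm across, neck 17 mm across, cap 24 mm across from 56 to 88 mm up (a good place to take it from above). Origin: centre of its foot; z up along the neck. None if absent in this run.
- flask_5: Flat-bottomed round glass flask with an aluminium cap fixed on its neck, 88 mm tall, 70 g: ball-shaped bulb 42 mm across (0 to 37 mm up, widest at 17 mm), flat foot 24 mm across, neck 17 mm across, cap 24 mm across from 56 to 88 mm up (a good place to take it from above). Origin: centre of its foot; z up along the neck. None if absent in this run.
- flask_6: Flat-bottomed round glass flask with an aluminium cap fixed on its neck, 88 mm tall, 70 g: ball-shaped bulb 42 mm across (0 to 37 mm up, widest at 17 mm), flat foot 24 mm across, neck 17 mm across, cap 24 mm across from 56 to 88 mm up (a good place to take it from above). Origin: centre of its foot; z up along the neck. None if absent in this run.

How it is judged:
By the outcome, as a careful person would: the job done as asked, in the order asked, and still so for the second after the job is handed in, with the robot touching nothing.
Of flask_1, flask_2, flask_3, flask_4, flask_5, flask_6 only 3 to 5 are there at a start; the rules pass over those that are not, and their reading is None.
At some moment in a run one of lid may be knocked a few centimetres aside while the robot is not near it.
It also fails if it takes over 210 s, if anything falls off the work surface, if the arm or the gripper's body presses on something with over 40 N, if the wrist force passes 120 N, or if a joint passes its speed limit or range.

ROBOT

A 7-joint arm with a two-finger parallel gripper is mounted at the origin on a cart in front of the work surface, level with it; the furniture and walls round the work are solid. World frame = base frame: x ahead of the robot, y to its left, z up, the work surface at z = 0. Lengths are in m, angles in degrees, forces in N, time in s.
With the tool pointing down it reaches from about 0.425 to 0.95 m from the base axis. Payload 16.7 kg.
Tool frame: the origin (TCP) lies at the very end of the fingers, on their centre line; the grasp point (between the pads) lies 19 mm behind it; x points along the fingers, y is the direction in which the jaws open and shut, and the axes are right-handed (so a half turn about x gives the same grasp; the last joint's range is limited). The gripper opens to 94 mm and grips with 3 to 60 N. Pads are 16 mm wide; open, the fingers measure 119 mm over their backs; the gripper's body (75 mm by 177 mm) begins 78 mm behind the grasp point.
Start: joints at [60.476, 24.414, 4.234, 92.017, -1.954, 63.644, -3.845], TCP at [0.241, -0.63, 0.205] pointing down, gripper open.
Joint ranges: [-163.25, 163.25], [-28.42, 122.38], [-70.27, 78.77], [12.13, 141.07], [-58.53, 238.53], [9.26, 117.41], [-156.51, 156.51]. Speed limits (degrees/s): [108.29, 108.29, 136.94, 136.94, 172.46, 172.46, 172.46].

INTERFACE

Orientations are given as [roll, pitch, yaw] about the fixed x, y, z axes, in that order (R = Rz(yaw) Ry(pitch) Rx(roll)).
In Python, from workcell import r, vision, job, spotter gives the robot as it stands.
- The arm moves only by the tool step_arm, never from a script. Its argument "rows" is a list of rows, each an object with "offset": the shift along the tool's x, y, z in cm, a list of three; "rot": the turn, a rotation vector about the tool's x, y, z in rad, a list of three; "claw": the closure, from 0 (fully open) to 1 (shut). In form: [{"offset": [dx, dy, dz], "rot": [ax, ay, az], "claw": claw}, ...]. A call has 1 to 10 rows; each row shifts and turns the commanded pose from where the row before left it, along the tool's axes as they then stand; what a row does not reach is not made up. A row lasts 1/8 s, in which the tool goes at most 62.5 mm and 10.7 degrees, less where a joint would pass 70% of its speed; a pose out of reach is approached as far as the arm can. A call is refused whole if a number of a shift passes 6.25 or a number of a turn 0.188, either way. A call with a gripper value outside its range is refused whole. The fingers move at their own pace and stop on an object; the grip force is fixed at half the most. Time passes only in rows, so rows that do not move let the fingers close. It gives the time, the measured TCP pose, the force and the opening at its end, in the units of the state.
- r.read_state(): the state, without advancing time (a new reading comes with each control period).
- vision.camera(name): name is "side" or "top"; returns the picture (400x640x3 uint8, red, green, blue); there is no depth.
- vision.camera_model(name): a dict with "intrinsics" (3x3 intrinsics, pixels), "rvec" (rotation vector, rad) and "tvec" (3), from world to camera coordinates, as OpenCV has them. Camera axes: x right, y down, z forward; pixel columns grow to the right and rows downward; lengths in m; the calibration is good to about 2 mm. A picture is of the moment at which its call begins. camera_model takes no time and is no camera call.
- job.job_done(): hands the job in, once; it reports no verdict.
Trained networks look in the newest picture that a camera, given by its name, has taken for a name from the list of things; names that differ only in an ending like _2 or _b are one class to them, and where a whole thing is asked for, a point or a joint stands for the part that bears it (a point fixed in the world has none). Each returns a list of dicts, best first, with "p" (0 to 1); they miss things now and then, are a little off and sometimes report something else, mostly with a low value. They report only what shows in the picture. A call takes as long as a camera call.
- spotter.cut_out(camera, target): "mask" (400x640 bool, what is visible of it) and "box" ([centre column, centre row, width, height] in pixels, round what is visible of it).
- spotter.tip_of(camera, target): "location" ([row, column] in pixels: a listed point, or the origin of a listed thing).
The state is a dict: "time": time; "joint_pos": joint angles; "qd": joint speeds; "joint_efforts": joint torques, N m; "tcp_pos": TCP position; "tool_rot": TCP orientation; "wrist_force": force on the tool from outside, world axes, zero at the start; "torque": the same for the moment, N m; "finger_gap": finger opening in m.
Only numpy, scipy, OpenCV 4.12 (cv2) and the standard library are available. Lean on these libraries where they do the work, as an engineer would, in place of code of your own. Each camera call takes 0.05 s, during which the arm holds its last target.

## Working session

There is one attempt and no reset: what is moved stays moved. The work goes in short steps, Python scripts to look and compute and a tool call to move; the robot and the scene stay as the last step left them, time stands still between calls to the robot, and variables do not carry over. Pictures are saved under pics/ and viewed, and the job is handed in when it is done.

Besides the shell and the picture viewer there is one more tool, called after ">>>" as name(argument=value, ...) on one line, values as JSON. step_arm: Moves the arm, as the interface text tells. Its arguments: {"type":"object","properties":{"rows":{"type":"array"}},"required":["rows"]}

```bash
mkdir -p pics; ls; python3 - <<'E'
from workcell import r, vision, job, spotter
import cv2
print(r.read_state())
for n in("side","top"):
    im=vision.camera(n); cv2.imwrite(f"pics/{n}0.png",im[:,:,::-1]); print(n,vision.camera_model(n))
E
```

```text
pics
{'time': 0.0, 'joint_pos': array([60.47561566, 24.44926419,  4.23061068, 92.04991794, -1.95299637,
       63.64389387, -3.84609902]), 'qd': array([-0.08772341,  0.01458078, -0.01313942,  0.063333  ,  0.03778953,
        0.02338956, -0.08487629]), 'joint_efforts': array([ 1.36388582e-03, -9.35821724e+01,  3.66723686e+00, -4.54191399e+01,
       -4.87833959e-02,  2.02055764e-02,  9.57047450e-05]), 'tcp_pos': array([ 0.24126979, -0.62995857,  0.20479764]), 'tool_rot': array([-85.48129279,  89.92905142, 115.4750827 ]), 'wrist_force': array([ 0.56437811,  0.88999186, -0.12962878]), 'torque': array([-0.02603601,  0.01627315,  0.00663795]), 'finger_gap': 0.09369947791580512}
side {'intrinsics': array([[423.16998472,   0.        , 312.08588184],
       [  0.        , 423.16998472, 207.53948632],
       [  0.        ,   0.        ,   1.        ]]), 'rvec': array([ 0.53271536, -2.60717262,  1.33839419]), 'tvec': array([0.51210238, 0.18648401, 1.19905936])}
top {'intrinsics': array([[379.35624447,   0.        , 322.14045545],
       [  0.        , 379.35624447, 204.66812187],
       [  0.        ,   0.        ,   1.        ]]), 'rvec': array([ 2.15664521, -2.12572424,  0.18318883]), 'tvec': array([0.02126915, 0.53847066, 0.93142752])}
```

View pics/side0.png

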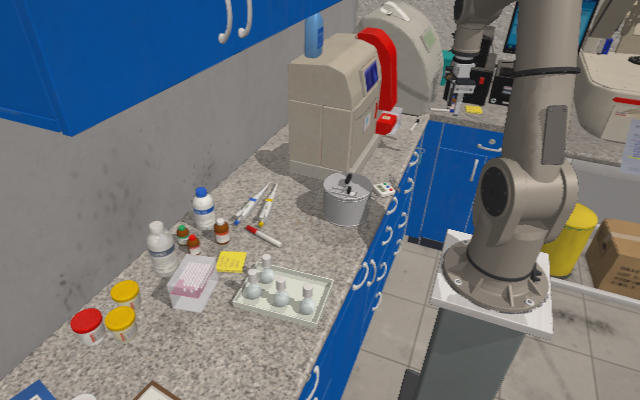

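View pics/top0.png

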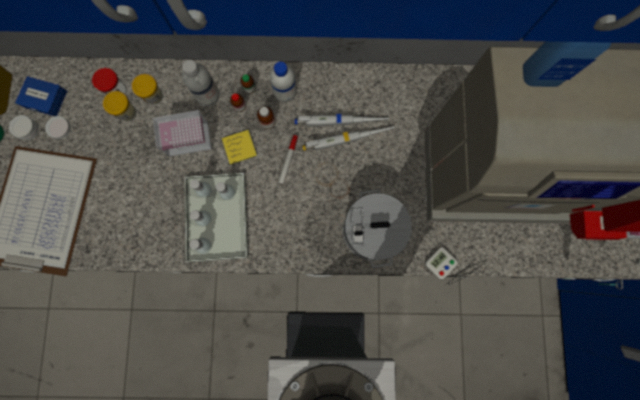

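```bash
cat > h.py <<'E'
from workcell import r, vision, job, spotter
import cv2, numpy as np
from scipy.spatial.transform import Rotation as Ro
np.set_printoptions(precision=4,suppress=True)
CM={n:vision.camera_model(n) for n in("side","top")}
def proj(n,P):
    c=CM[n]; return cv2.projectPoints(np.array(P,float).reshape(-1,3),c["rvec"],c["tvec"],c["intrinsics"],None)[0].reshape(-1,2)
def ray(n,uv):
    c=CM[n];R=cv2.Rodrigues(c["rvec"])[0]
    d=R.T@np.linalg.inv(c["intrinsics"])@np.array([uv[0],uv[1],1.]); o=-R.T@c["tvec"]; return o,d
def atz(n,uv,z):
    o,d=ray(n,uv); return o+d*(z-o[2])/d[2]
def tri(a,b):
    P=[np.array(CM[n]["intrinsics"])@np.c_[cv2.Rodrigues(CM[n]["rvec"])[0],CM[n]["tvec"]] for n in("side","top")]
    X=cv2.triangulatePoints(P[0],P[1],np.array(a,float).reshape(2,1),np.array(b,float).reshape(2,1)).ravel(); return X[:3]/X[3]
def snap(n,f,crop=None,s=1):
    im=vision.camera(n)[:,:,::-1].copy()
    if crop is not None: x,y,w,h=crop; im=im[y:y+h,x:x+w]
    im=cv2.resize(im,None,fx=s,fy=s,interpolation=cv2.INTER_CUBIC); cv2.imwrite("pics/"+f,im)
def tips(n,t,pmin=0.2):
    return [(np.array(d["location"])[::-1],d["p"]) for d in spotter.tip_of(n,t) if d["p"]>=pmin]
def Rt():
    s=r.read_state(); return Ro.from_euler("xyz",s["tool_rot"],degrees=True).as_matrix(),s
E
python3 - <<'E'
from h import *
R,s=Rt(); print(R)
snap("side","a.png",(220,150,200,180),4) ; snap("top","b.png",(170,130,300,150),2.6)
for t,z in(("drum",0),("drum_rim",.108),("lid",.098),("lid_handle",.1345),("shutter_grip",.1265),("tray",0),("flask_1",.003),("bench_timer",0),("marker_3",0)):
    for n in("side","top"):
        for uv,p in tips(n,t): print(t,n,uv.round(1),round(p,2),atz(n,uv,z))
E
```

```text
[[-0.0005  0.3577 -0.9339]
 [ 0.001  -0.9339 -0.3577]
 [-1.     -0.0011  0.0001]]
drum_rim side [286.4 296.5] 0.5 [0.4547 0.3993 0.108 ]
drum_rim side [307.8 312.3] 0.42 [0.3915 0.4222 0.108 ]
lid side [350.9 186.8] 0.7 [ 0.469  -0.1169  0.098 ]
lid top [375.4 225.9] 0.74 [ 0.4794 -0.0994  0.098 ]
lid_handle top [378.8 225.1] 0.67 [ 0.4774 -0.1018  0.1345]
shutter_grip side [348.2 191. ] 0.55 [ 0.4571 -0.0484  0.1265]
shutter_grip top [356.2 232.9] 0.42 [ 0.4594 -0.0503  0.1265]
tray side [284.6 296.7] 0.73 [0.5026 0.3139 0.    ]
tray top [217.9 218.7] 0.56 [0.5031 0.3057 0.    ]
flask_1 side [268.1 279.1] 0.77 [0.5704 0.2767 0.003 ]
flask_1 side [310.  311.7] 0.75 [0.4208 0.336  0.003 ]
flask_1 side [282.2 303.1] 0.65 [0.4976 0.3385 0.003 ]
flask_1 side [253.7 294.8] 0.6 [0.5787 0.3427 0.003 ]
flask_1 top [205.1 217.7] 0.82 [0.5049 0.3389 0.003 ]
flask_1 top [204.5 190.5] 0.82 [0.5784 0.3452 0.003 ]
flask_1 top [205.6 245.3] 0.81 [0.432 0.333 0.003]
flask_1 top [229.3 191.7] 0.7 [0.5762 0.2786 0.003 ]
bench_timer side [382.6 194.2] 0.5 [ 0.3908 -0.2637  0.    ]
bench_timer side [252.3 295.8] 0.26 [ 0.5819  0.3449 -0.    ]
bench_timer top [438.5 261.5] 0.7 [ 0.3984 -0.2794  0.    ]
marker_3 side [265.7 238.3] 0.74 [0.659  0.1221 0.    ]
marker_3 top [287.6 160.8] 0.66 [0.6653 0.1248 0.    ]
```

View pics/a.png

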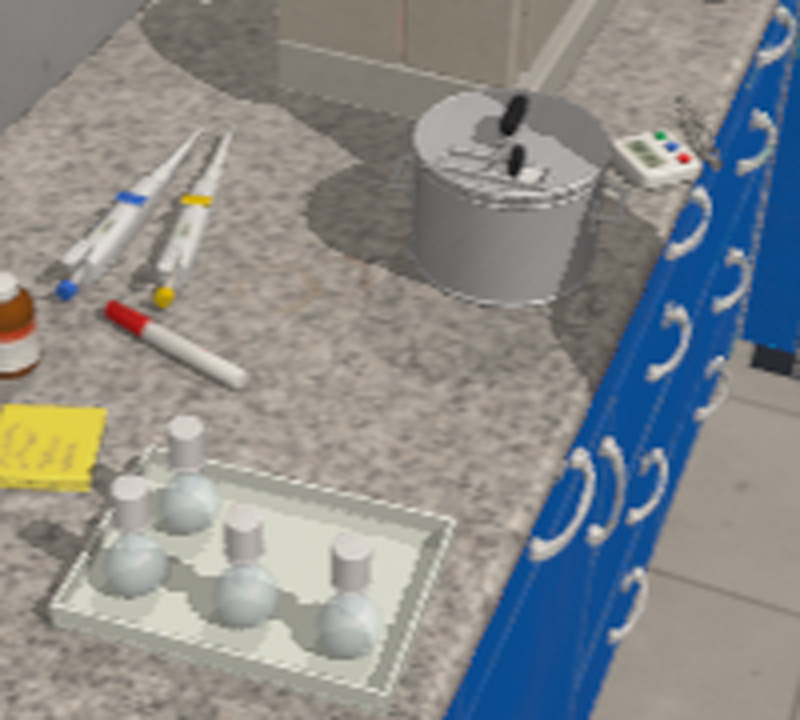

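View pics/b.png

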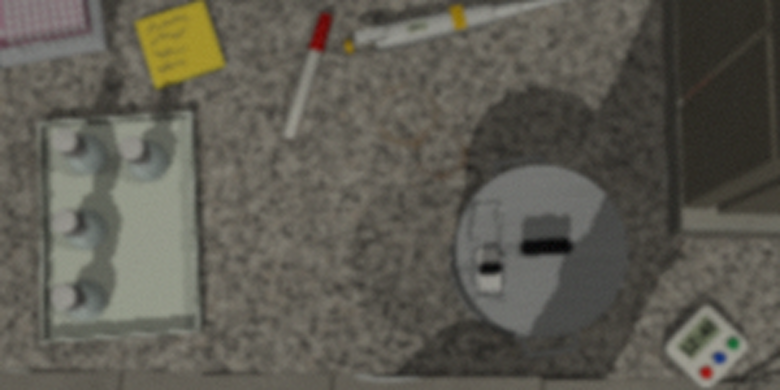

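```bash
python3 - <<'E'
from h import *
print("red lever",tri((388,123),(605,222)), tri((381,45),(640,210)))
print("autoclave base corner", atz("top",(430,220),0.0),atz("top",(430,220),0.05))
print("bench edge",[atz("top",(c,272),0) for c in (250,330,420)], atz("side",(415,145),0))
for n in("side","top"):
    im=vision.camera(n)
    for t in ("lid","tray","lid_handle"):
        m=spotter.cut_out(n,t)
        print(n,t,[(np.round(d["box"],1),round(d["p"],2)) for d in m[:2]])
    g=im.max(2)
    roi=np.zeros(g.shape,bool)
    if n=="side": roi[170:200,335:362]=1
    else: roi[212:242,345:400]=1
    k,l,st,c=cv2.connectedComponentsWithStats(((g<45)&roi).astype(np.uint8))
    for i in range(1,k):
        if st[i,4]>5:
            ys,xs=np.nonzero(l==i); w=np.cov(xs,ys); print(n,st[i],c[i])
    # marker ends etc
print("marker ends",atz("top",(170+290/2.6,130+136/2.6),.01),atz("top",(170+322/2.6,130+15/2.6),.01))
E
```

```text
red lever [ 0.4906 -0.6636  0.0904] [ 0.4828 -0.4275  0.4656]
autoclave base corner [ 0.508  -0.2605  0.    ] [ 0.5017 -0.2457  0.05  ]
bench edge [array([0.3646, 0.2142, 0.    ]), array([0.3674, 0.0058, 0.    ]), array([ 0.3706, -0.2299,  0.    ])] [ 0.3609 -0.6928  0.    ]
side lid [(array([348.9, 185.3,  47. ,  24.5]), 0.8), (array([349.1, 207.3,  60.4,  40.2]), 0.72)]
side tray [(array([284.8, 296.6, 102.9,  67.1]), 0.56)]
side lid_handle [(array([348.8, 186.1,  49.2,  24.3]), 0.82)]
side [345 174   6  10  32] [347.7812 178.5312]
side [347 187   3   7  12] [348.3333 189.8333]
top lid [(array([376.9, 225.1,  64.1,  65.5]), 0.59)]
top tray [(array([216.6, 219.1,  64.5,  92.3]), 0.79), (array([378.7, 226.4,  67.2,  68.5]), 0.27)]
top lid_handle [(array([380. , 226.6,  65. ,  70.9]), 0.91), (array([358.5, 233.1,  11.6,  19.1]), 0.57)]
top [371 222  19   6  97] [379.4742 224.2165]
top [355 231   8   4  27] [358.3704 232.5556]
marker ends [0.6027 0.1385 0.01  ] [0.7335 0.1089 0.01  ]
```

```bash
python3 - <<'E'
from h import *
H=tri((347.8,178.5),(379.5,224.2)); G=tri((348.3,189.8),(358.4,232.6)); print("handle",H,"grip",G,G-H)
print("handle top@.1375",atz("top",(379.5,224.2),.138),"side",atz("side",(347.8,178.5),.1345))
print("grip top@.13",atz("top",(358.4,232.6),.132),"side",atz("side",(348.3,189.8),.128))
vision.camera("top");
im=vision.camera("top").copy();im2=vision.camera("side").copy()
def circ(c,rad,z,n=72):
    a=np.linspace(0,2*np.pi,n); return np.c_[c[0]+rad*np.cos(a),c[1]+rad*np.sin(a),np.full(n,z)]
c=(0.477,-0.104)
for n,i in(("top",im),("side",im2)):
    i=cv2.resize(i,None,fx=4,fy=4,interpolation=cv2.INTER_CUBIC)
    for rad,z,col in((.0795,.1115,(255,0,0)),(.0765,0,(0,255,0))):
        p=(proj(n,circ(c,rad,z))*4+2).astype(int); cv2.polylines(i,[p],True,col,1)
    for rect,z in (((.46,.54),.0),):pass
    x,y=(1280,700) if n=="top" else (1180,600)
    cv2.imwrite(f"pics/ov_{n}.png",i[y:y+500,x:x+500,::-1])
E
```

```text
handle [ 0.4785 -0.1036  0.1349] grip [ 0.4596 -0.0556  0.126 ] [-0.0189  0.048  -0.009 ]
handle top@.1375 [ 0.4792 -0.1029  0.138 ] side [ 0.4779 -0.1043  0.1345]
grip top@.13 [ 0.4596 -0.0548  0.132 ] side [ 0.4584 -0.0527  0.128 ]
```

View pics/ov_top.png

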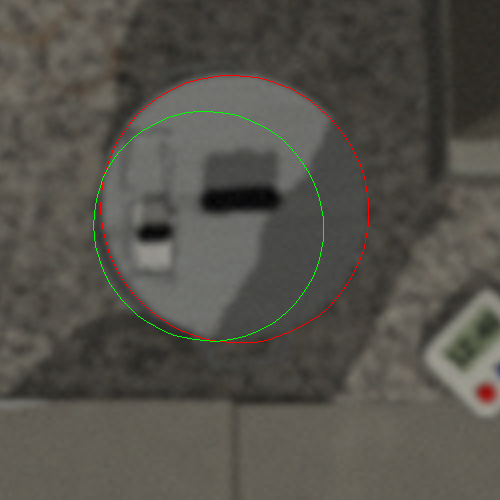

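View pics/ov_side.png

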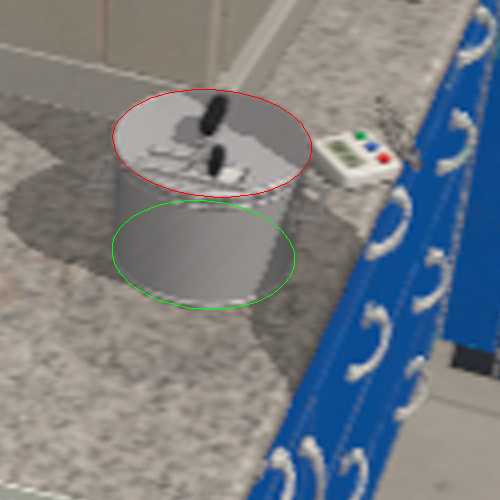

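>>> step_arm(rows=[{"offset":[-1,0,0],"rot":[-0.172,0,0],"claw":0},{"offset":[-1,0,0],"rot":[-0.172,0,0],"claw":0},{"offset":[-1,0,0],"rot":[-0.172,0,0],"claw":0},{"offset":[-1,0,0],"rot":[-0.172,0,0],"claw":0},{"offset":[-1,0,0],"rot":[-0.172,0,0],"claw":0},{"offset":[0,0,0],"rot":[-0.172,0,0],"claw":0},{"offset":[0,0,0],"rot":[-0.172,0,0],"claw":0},{"offset":[0,0,0],"rot":[0,0,0],"claw":0}])

```text
time: 2.65
tcp_pos: [0.2412, -0.6304, 0.2554]
tool_rot: [141.1, 90.0, 50.9]
wrist_force: [-0.6, 0.1, 0.7]
finger_gap: 0.0939
```

```bash
python3 - <<'E'
from h import *
R,s=Rt(); print(R,s["tcp_pos"],s["joint_pos"])
E
```

```text
[[ 0.0001  1.     -0.0021]
 [ 0.0002 -0.0021 -1.    ]
 [-1.      0.0001 -0.0002]] [ 0.2412 -0.6304  0.2554] [70.0529 22.6636 -8.801  88.0962  3.5954 69.5225 60.5416]
```

>>> step_arm(rows=[{"offset":[0,1.5,-4.9],"rot":[0,0,0],"claw":0},{"offset":[0,1.5,-4.9],"rot":[0,0,0],"claw":0},{"offset":[0,1.5,-4.9],"rot":[0,0,0],"claw":0},{"offset":[0,1.5,-4.9],"rot":[0,0,0],"claw":0},{"offset":[0,1.5,-4.9],"rot":[0,0,0],"claw":0},{"offset":[0,1.5,-4.9],"rot":[0,0,0],"claw":0},{"offset":[0,1.5,-4.9],"rot":[0,0,0],"claw":0},{"offset":[0,1.5,-4.9],"rot":[0,0,0],"claw":0},{"offset":[0,0,0],"rot":[0,0,0],"claw":0}])

```text
time: 3.78
tcp_pos: [0.3629, -0.2355, 0.256]
tool_rot: [64.8, 89.9, -25.2]
wrist_force: [-0.3, -1.6, -1.0]
finger_gap: 0.0939
```

```bash
cat >> h.py <<'E'
def go(P,yaw=0.0):
    """print tool-frame shift (cm) to reach world P; and rot about tool axes to reach yaw (tool y along world angle yaw), tool down"""
    R,s=Rt(); d=R.T@(np.array(P)-s["tcp_pos"])*100
    c,q=np.cos(np.radians(yaw)),np.sin(np.radians(yaw))
    T=np.c_[[0,0,-1],[c,q,0],[q,-c,0]]
    print("tcp",s["tcp_pos"],"shift cm",d.round(2),"rot",Ro.from_matrix(R.T@T).as_rotvec().round(4),"F",s["wrist_force"].round(1),"gap",round(s["finger_gap"],4),"t",s["time"])
E
python3 - <<'E'
from h import *
go([.478,-.1035,.22]); print(r.read_state()["joint_pos"])
E
```

```text
tcp [ 0.3629 -0.2355  0.256 ] shift cm [  3.6   11.49 -13.22] rot [-0.001   0.0004 -0.0009] F [-0.3 -1.6 -1. ] gap 0.0939 t 3.775
[ 49.4877  -0.3911 -24.575  116.4659  -0.1809  63.8314  24.9349]
```

>>> step_arm(rows=[{"offset":[0,3.83,-4.4],"rot":[0,0,0],"claw":0.4},{"offset":[0,3.83,-4.4],"rot":[0,0,0],"claw":0.5},{"offset":[3.6,3.83,-4.4],"rot":[0,0,0],"claw":0.5},{"offset":[0,0,0],"rot":[0,0,0],"claw":0.5},{"offset":[0,0,0],"rot":[0,0,0],"claw":0.5}])

```text
time: 4.4
tcp_pos: [0.4732, -0.1113, 0.2226]
tool_rot: [-108.1, 90.0, 161.7]
wrist_force: [-0.5, -1.1, -1.3]
finger_gap: 0.0487
```

```bash
python3 - <<'E'
from h import *
go([.478,-.1035,.119]); snap("side","c.png",(290,110,130,130),4); snap("top","c2.png",(300,150,160,130),4)
E
```

```text
tcp [ 0.4732 -0.1113  0.2226] shift cm [10.36  0.48 -0.78] rot [-0.004  -0.0002  0.0007] F [-0.5 -1.1 -1.3] gap 0.0487 t 4.4
```

View pics/c.png

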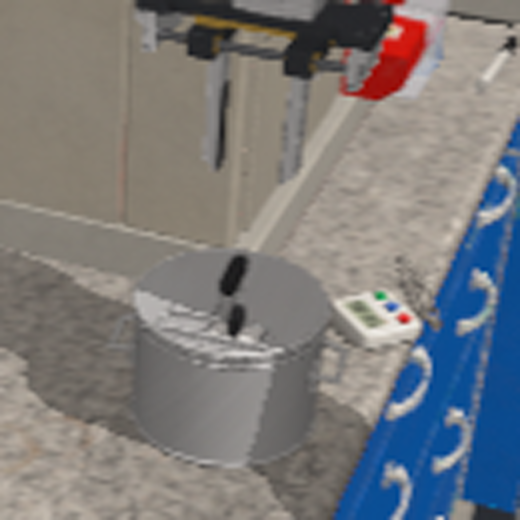

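>>> step_arm(rows=[{"offset":[3.4,0.48,-0.78],"rot":[-0.004,0,0],"claw":0.5},{"offset":[3,0,0],"rot":[0,0,0],"claw":0.5},{"offset":[2,0,0],"rot":[0,0,0],"claw":0.5},{"offset":[1,0,0],"rot":[0,0,0],"claw":0.5},{"offset":[0.6,0,0],"rot":[0,0,0],"claw":0.5},{"offset":[0,0,0],"rot":[0,0,0],"claw":0.5}])

```text
time: 5.25
tcp_pos: [0.4785, -0.103, 0.123]
tool_rot: [65.3, 90.0, -24.6]
wrist_force: [-0.5, -0.0, 1.2]
finger_gap: 0.0471
```

```bash
python3 - <<'E'
from h import *
go([.478,-.1035,.119]); snap("side","d.png",(290,110,130,130),4); snap("top","d2.png",(300,150,160,130),4)
E
```

```text
tcp [ 0.4785 -0.103   0.123 ] shift cm [ 0.4  -0.05  0.05] rot [ 0.0023  0.0002 -0.0005] F [-0.5 -0.   1.2] gap 0.0471 t 5.25
```

View pics/d.png

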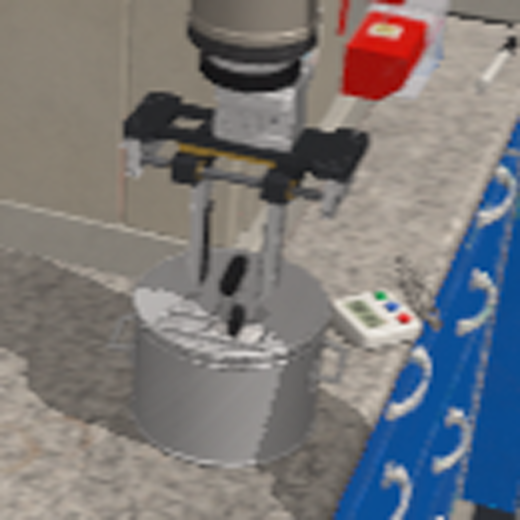

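Fingers straddle the bar. Down 4 mm and close.

>>> step_arm(rows=[{"offset":[0.4,0,0.05],"rot":[0,0,0],"claw":0.5},{"offset":[0,0,0],"rot":[0,0,0],"claw":1},{"offset":[0,0,0],"rot":[0,0,0],"claw":1},{"offset":[0,0,0],"rot":[0,0,0],"claw":1},{"offset":[0,0,0],"rot":[0,0,0],"claw":1},{"offset":[0,0,0],"rot":[0,0,0],"claw":1}])

```text
time: 6.1
tcp_pos: [0.4783, -0.1031, 0.1187]
tool_rot: [144.1, 90.0, 54.2]
wrist_force: [0.6, 0.8, 1.3]
finger_gap: 0.0137
```

>>> step_arm(rows=[{"offset":[-0.5,0,0],"rot":[0,0,0],"claw":1},{"offset":[-0.5,0,0],"rot":[0,0,0],"claw":1},{"offset":[-1,0,0],"rot":[0,0,0],"claw":1},{"offset":[-1,0,0],"rot":[0,0,0],"claw":1},{"offset":[-2,0,0],"rot":[0,0,0],"claw":1},{"offset":[0,0,0],"rot":[0,0,0],"claw":1}])

```text
time: 6.85
tcp_pos: [0.4792, -0.1033, 0.1701]
tool_rot: [71.2, 89.8, -18.6]
wrist_force: [-0.1, -0.0, -3.0]
finger_gap: 0.0139
```

```bash
python3 - <<'E'
from h import *
go([.478,-.1035,.119]); snap("side","e.png",(290,110,130,130),4); snap("top","e2.png",(300,150,160,130),4)
E
```

```text
tcp [ 0.4792 -0.1033  0.1701] shift cm [ 5.11 -0.13  0.01] rot [ 0.0028  0.0009 -0.0026] F [-0.1 -0.  -3. ] gap 0.0139 t 6.85
```

View pics/e.png

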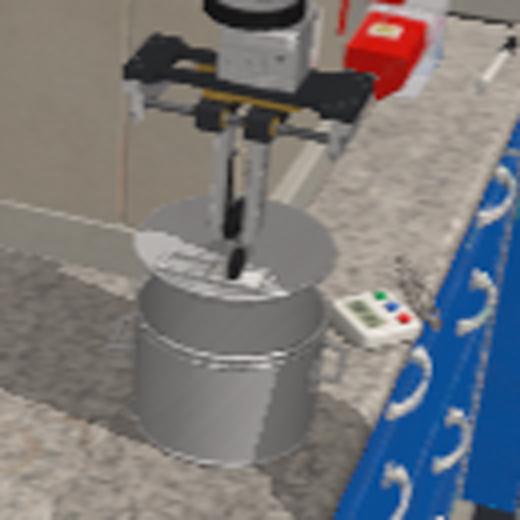

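>>> step_arm(rows=[{"offset":[-3,0,0],"rot":[0,0,0],"claw":1},{"offset":[0,0,-2],"rot":[0,0,0],"claw":1},{"offset":[0,0,-3.5],"rot":[0,0,0],"claw":1},{"offset":[0,0,-3.5],"rot":[0,0,0],"claw":1},{"offset":[0,0,-3.5],"rot":[0,0,0],"claw":1},{"offset":[0,0,-3.5],"rot":[0,0,0],"claw":1},{"offset":[0,0,-2.5],"rot":[0,0,0],"claw":1},{"offset":[0,0,-1],"rot":[0,0,0],"claw":1},{"offset":[0,0,0],"rot":[0,0,0],"claw":1},{"offset":[0,0,0],"rot":[0,0,0],"claw":1}])

```text
time: 8.2
tcp_pos: [0.4777, 0.0907, 0.1984]
tool_rot: [-53.4, 90.0, -143.3]
wrist_force: [0.7, -0.2, -3.7]
finger_gap: 0.0134
```

>>> step_arm(rows=[{"offset":[4,0,0],"rot":[0,0,0],"claw":1},{"offset":[4,0,0],"rot":[0,0,0],"claw":1},{"offset":[3,0,0],"rot":[0,0,0],"claw":1},{"offset":[2,0,0],"rot":[0,0,0],"claw":1},{"offset":[1,0,0],"rot":[0,0,0],"claw":1},{"offset":[0,0,0],"rot":[0,0,0],"claw":1}])

```text
time: 8.95
tcp_pos: [0.4777, 0.0914, 0.0585]
tool_rot: [-84.9, 90.0, -174.8]
wrist_force: [-0.3, 0.6, -2.5]
finger_gap: 0.0139
```

```bash
python3 - <<'E'
from h import *
go([.475,.09,.0212])
E
```

```text
tcp [0.4777 0.0914 0.0585] shift cm [ 3.73 -0.26  0.14] rot [0.0024 0.0001 0.0006] F [-0.3  0.6 -2.5] gap 0.0139 t 8.95
```

>>> step_arm(rows=[{"offset":[2,0,0],"rot":[0,0,0],"claw":1},{"offset":[1,0,0],"rot":[0,0,0],"claw":1},{"offset":[0.4,0,0],"rot":[0,0,0],"claw":1},{"offset":[0.3,0,0],"rot":[0,0,0],"claw":1},{"offset":[0.1,0,0],"rot":[0,0,0],"claw":1},{"offset":[0,0,0],"rot":[0,0,0],"claw":1}])

```text
time: 9.7
tcp_pos: [0.4779, 0.0919, 0.0209]
tool_rot: [98.9, 90.0, 9.1]
wrist_force: [0.2, 0.5, -2.5]
finger_gap: 0.0137
```

```bash
python3 - <<'E'
from h import *
go([.475,.09,.0207])
E
```

```text
tcp [0.4779 0.0919 0.0209] shift cm [ 0.02 -0.29  0.19] rot [ 0.0029 -0.0001 -0.0004] F [ 0.2  0.5 -2.5] gap 0.0137 t 9.7
```

Still hanging; lower 1 mm steps, then release and rise.

>>> step_arm(rows=[{"offset":[0.1,0,0],"rot":[0,0,0],"claw":1},{"offset":[0,0,0],"rot":[0,0,0],"claw":1}])

```text
time: 9.95
tcp_pos: [0.4779, 0.092, 0.0206]
tool_rot: [53.3, 89.9, -36.6]
wrist_force: [-5.3, -1.5, 19.3]
finger_gap: 0.0139
```

>>> step_arm(rows=[{"offset":[0,0,0],"rot":[0,0,0],"claw":0.5},{"offset":[0,0,0],"rot":[0,0,0],"claw":0.5},{"offset":[0,0,0],"rot":[0,0,0],"claw":0.5},{"offset":[-2,0,0],"rot":[0,0,0],"claw":0.5},{"offset":[-4,0,0],"rot":[0,0,0],"claw":0.5},{"offset":[-5,0,0],"rot":[0,0,0],"claw":0.5},{"offset":[-5,0,0],"rot":[0,0,0],"claw":0.5},{"offset":[-3,0,0],"rot":[0,0,0],"claw":0.5},{"offset":[0,0,0],"rot":[0,0,0],"claw":0.5}])

```text
time: 11.08
tcp_pos: [0.4789, 0.092, 0.2117]
tool_rot: [88.4, 89.8, -1.5]
wrist_force: [0.4, -0.1, -1.4]
finger_gap: 0.0471
```

```bash
python3 - <<'E'
from h import *
go([.475,.09,.0207])
ims={n:vision.camera(n) for n in("side","top")}
cv2.imwrite("pics/f_side.png",cv2.resize(ims["side"][150:330,210:410,::-1],None,fx=4,fy=4,interpolation=cv2.INTER_CUBIC))
cv2.imwrite("pics/f_top.png",cv2.resize(ims["top"][130:280,170:420,::-1],None,fx=3.2,fy=3.2,interpolation=cv2.INTER_CUBIC))
def circ(c,rad,z,n=48):
    a=np.linspace(0,2*np.pi,n); return np.c_[c[0]+rad*np.cos(a),c[1]+rad*np.sin(a),np.full(n,z)]
F=[(.576,.2775),(.428,.3345),(.503,.3385),(.580,.3445)]
for n in ims:
    i=cv2.resize(ims[n],None,fx=6,fy=6,interpolation=cv2.INTER_CUBIC)
    for c in F:
        for rad,z,col in((.012,.091,(255,0,0)),(.012,.059,(0,255,0))):
            cv2.polylines(i,[(proj(n,circ(c,rad,z))*6+3).astype(int)],True,col,1)
    x,y,w,h=(1090,990,400,600) if n=="top" else (1380,1500,600,470)
    cv2.imwrite(f"pics/fl_{n}.png",i[y:y+h,x:x+w,::-1])
E
```

```text
tcp [0.4789 0.092  0.2117] shift cm [19.1  -0.46  0.2 ] rot [ 0.0025  0.0001 -0.0039] F [ 0.4 -0.1 -1.4] gap 0.0471 t 11.075
```

View pics/f_side.png

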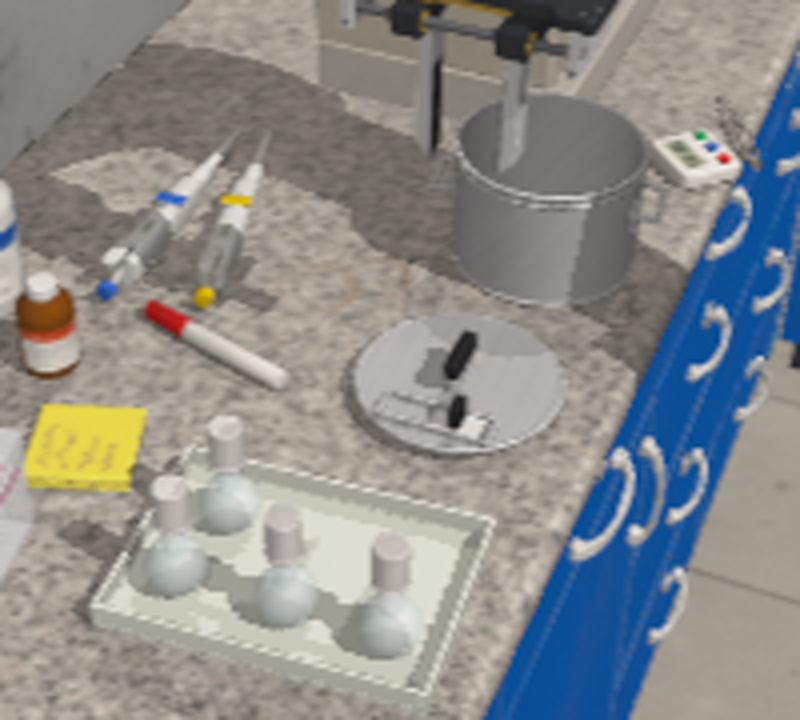

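View pics/f_top.png

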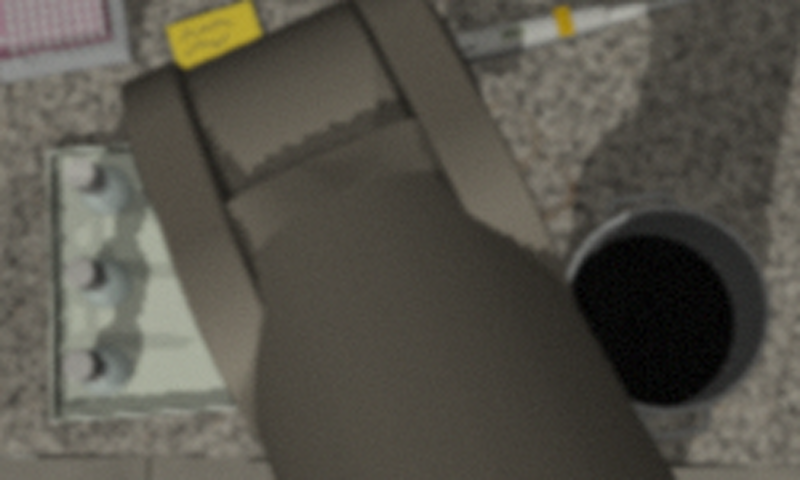

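View pics/fl_side.png

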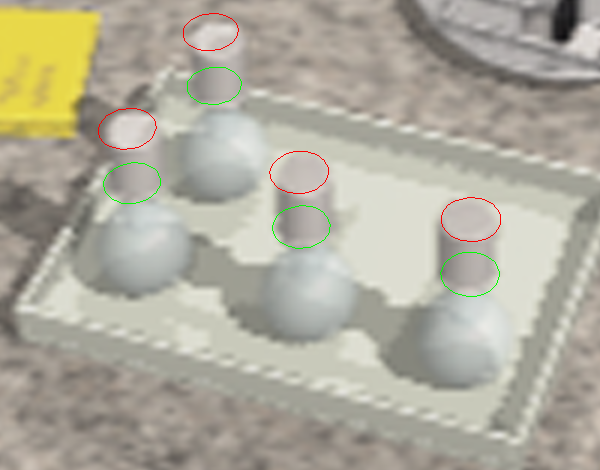

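View pics/fl_top.png

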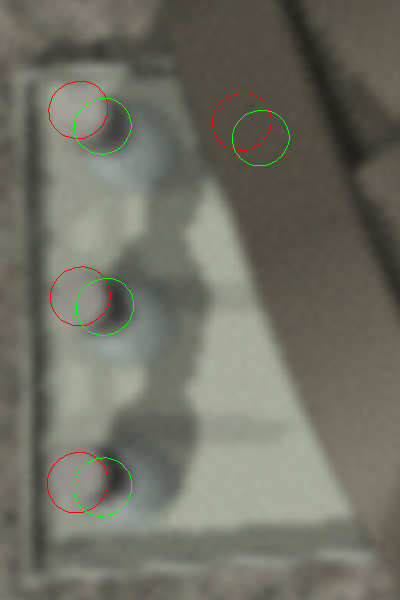

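>>> step_arm(rows=[{"offset":[0,1.9,-3.7],"rot":[0,0,0],"claw":0.53},{"offset":[0,1.9,-3.7],"rot":[0,0,0],"claw":0.53},{"offset":[0,1.9,-3.7],"rot":[0,0,0],"claw":0.53},{"offset":[0,1.9,-3.7],"rot":[0,0,0],"claw":0.53},{"offset":[0,1.9,-3.7],"rot":[0,0,0],"claw":0.53},{"offset":[0,0,0],"rot":[0,0,0],"claw":0.53}])

```text
time: 11.92
tcp_pos: [0.5715, 0.2801, 0.2074]
tool_rot: [-109.0, 89.8, 161.4]
wrist_force: [-1.3, -0.5, -0.2]
finger_gap: 0.0442
```

```bash
python3 - <<'E'
from h import *
go([.577,.2775,.062])
E
```

```text
tcp [0.5715 0.2801 0.2074] shift cm [14.54  0.6   0.28] rot [ 0.0064 -0.0011  0.0032] F [-1.3 -0.5 -0.2] gap 0.0442 t 11.925
```

>>> step_arm(rows=[{"offset":[3,0.6,0.28],"rot":[0.0064,-0.001,0.003],"claw":0.53},{"offset":[4,0,0],"rot":[0,0,0],"claw":0.53},{"offset":[3,0,0],"rot":[0,0,0],"claw":0.53},{"offset":[1,0,0],"rot":[0,0,0],"claw":0.53},{"offset":[0,0,0],"rot":[0,0,0],"claw":0.53}])

```text
time: 12.55
tcp_pos: [0.578, 0.2739, 0.0993]
tool_rot: [53.7, 89.9, -36.5]
wrist_force: [0.9, -0.2, -0.2]
finger_gap: 0.0444
```

```bash
python3 - <<'E'
from h import *
go([.577,.2775,.062]); snap("side","g.png",(210,200,140,130),4)
E
```

```text
tcp [0.578  0.2739 0.0993] shift cm [ 3.73 -0.11 -0.36] rot [-0.0035  0.0014 -0.0019] F [ 0.9 -0.2 -0.2] gap 0.0444 t 12.55
```

View pics/g.png

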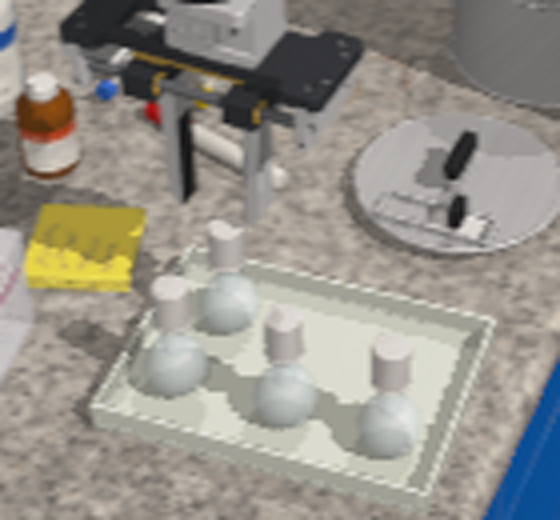

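>>> step_arm(rows=[{"offset":[1.5,-0.1,-0.36],"rot":[0,0,0],"claw":0.53},{"offset":[1.2,0,0],"rot":[0,0,0],"claw":0.53},{"offset":[1,0,0],"rot":[0,0,0],"claw":0.53},{"offset":[0,0,0],"rot":[0,0,0],"claw":0.53},{"offset":[0,0,0],"rot":[0,0,0],"claw":0.53}])

```text
time: 13.22
tcp_pos: [0.5777, 0.278, 0.0629]
tool_rot: [76.7, 89.8, -13.5]
wrist_force: [0.2, -0.8, -0.1]
finger_gap: 0.0441
```

```bash
python3 - <<'E'
from h import *
go([.577,.2775,.062]); snap("side","h.png",(210,200,140,130),4)
E
```

```text
tcp [0.5777 0.278  0.0629] shift cm [ 0.09 -0.07  0.05] rot [-0.0035  0.0008 -0.0032] F [ 0.2 -0.8 -0.1] gap 0.0441 t 13.225
```

View pics/h.png

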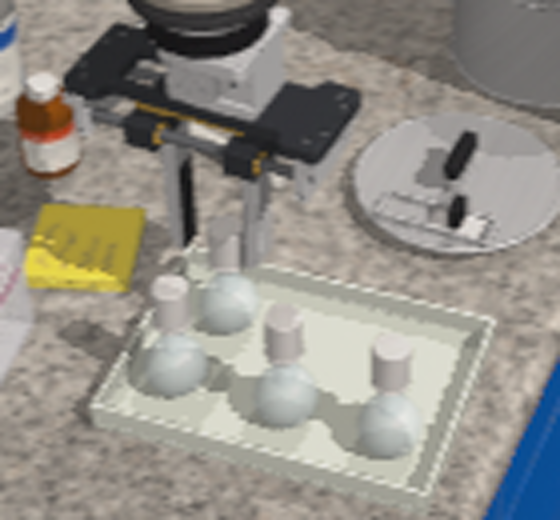

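>>> step_arm(rows=[{"offset":[0,0,0],"rot":[0,0,0],"claw":1},{"offset":[0,0,0],"rot":[0,0,0],"claw":1},{"offset":[0,0,0],"rot":[0,0,0],"claw":1},{"offset":[0,0,0],"rot":[0,0,0],"claw":1},{"offset":[-0.5,0,0],"rot":[0,0,0],"claw":1},{"offset":[-2,0,0],"rot":[0,0,0],"claw":1},{"offset":[-4,0,0],"rot":[0,0,0],"claw":1},{"offset":[-4,0,0],"rot":[0,0,0],"claw":1},{"offset":[-4,0,0],"rot":[0,0,0],"claw":1},{"offset":[0,0,0],"rot":[0,0,0],"claw":1}])

```text
time: 14.52
tcp_pos: [0.5784, 0.2791, 0.2123]
tool_rot: [100.0, 89.5, 9.8]
wrist_force: [0.4, -0.8, -0.5]
finger_gap: 0.024
```

```bash
python3 - <<'E'
from h import *
go([.505,-.1305,.064]); snap("side","i.png",(210,180,140,130),4)
E
```

```text
tcp [0.5784 0.2791 0.2123] shift cm [14.7  -7.32 41.01] rot [-0.0035 -0.0015 -0.0084] F [ 0.4 -0.8 -0.5] gap 0.024 t 14.525
```

View pics/i.png

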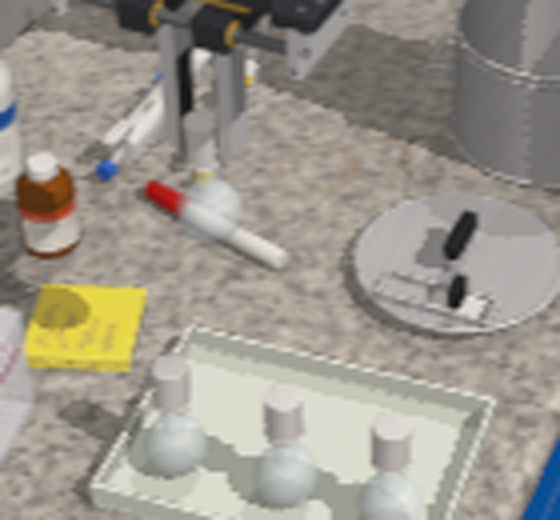

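>>> step_arm(rows=[{"offset":[0,-0.8,2.5],"rot":[0,-0.0015,-0.008],"claw":1},{"offset":[0,-0.8,4.5],"rot":[0,0,0],"claw":1},{"offset":[0,-0.8,4.5],"rot":[0,0,0],"claw":1},{"offset":[0,-0.8,4.5],"rot":[0,0,0],"claw":1},{"offset":[0,-0.8,4.5],"rot":[0,0,0],"claw":1},{"offset":[0,-0.8,4.5],"rot":[0,0,0],"claw":1},{"offset":[0,-0.8,4.5],"rot":[0,0,0],"claw":1},{"offset":[0,-0.8,4.5],"rot":[0,0,0],"claw":1},{"offset":[0,-0.8,4.5],"rot":[0,0,0],"claw":1},{"offset":[0,0,2.5],"rot":[0,0,0],"claw":1}])

```text
time: 15.82
tcp_pos: [0.5024, -0.1343, 0.2084]
tool_rot: [-66.2, 89.6, -156.5]
wrist_force: [-0.0, 0.7, -0.7]
finger_gap: 0.0238
```

>>> step_arm(rows=[{"offset":[0,0,0],"rot":[0,0,0],"claw":1},{"offset":[0,0,0],"rot":[0,0,0],"claw":1}])

```text
time: 16.08
tcp_pos: [0.5035, -0.131, 0.2087]
tool_rot: [-71.1, 89.7, -161.2]
wrist_force: [-0.5, -0.1, -0.1]
finger_gap: 0.0237
```

```bash
python3 - <<'E'
from h import *
go([.505,-.1305,.064]); snap("side","j.png",(290,100,130,140),4)
E
```

```text
tcp [ 0.5035 -0.131   0.2087] shift cm [14.46  0.23 -0.08] rot [-0.0028  0.0019  0.0056] F [-0.5 -0.1 -0.1] gap 0.0237 t 16.075
```

View pics/j.png

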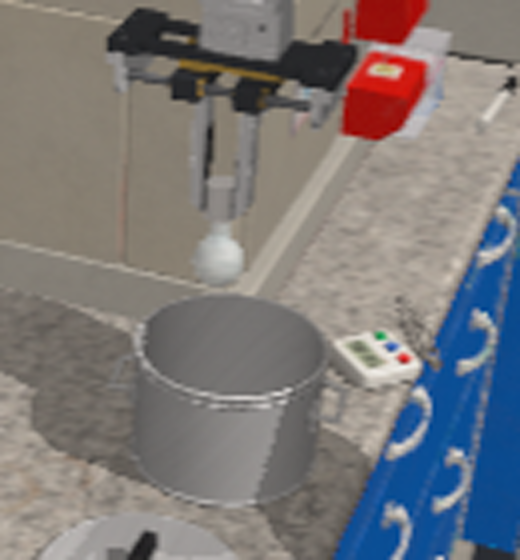

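>>> step_arm(rows=[{"offset":[2,0.1,0],"rot":[-0.003,0.002,0.005],"claw":1},{"offset":[3,0,0],"rot":[0,0,0],"claw":1},{"offset":[3,0,0],"rot":[0,0,0],"claw":1},{"offset":[2,0,0],"rot":[0,0,0],"claw":1},{"offset":[1.5,0,0],"rot":[0,0,0],"claw":1},{"offset":[1,0,0],"rot":[0,0,0],"claw":1},{"offset":[0,0,0],"rot":[0,0,0],"claw":1},{"offset":[0,0,0],"rot":[0,0,0],"claw":1}])

```text
time: 17.12
tcp_pos: [0.505, -0.1319, 0.0845]
tool_rot: [49.3, 89.9, -40.8]
wrist_force: [0.1, 0.3, -0.2]
finger_gap: 0.0234
```

```bash
python3 - <<'E'
from h import *
go([.505,-.1305,.064]); 
E
```

```text
tcp [ 0.505  -0.1319  0.0845] shift cm [ 2.05 -0.   -0.14] rot [-0.0004  0.0007 -0.0008] F [ 0.1  0.3 -0.2] gap 0.0234 t 17.125
```

>>> step_arm(rows=[{"offset":[0.6,0,0],"rot":[0,0,0],"claw":1},{"offset":[0.5,0,0],"rot":[0,0,0],"claw":1},{"offset":[0.3,0,0],"rot":[0,0,0],"claw":1},{"offset":[0.2,0,0],"rot":[0,0,0],"claw":1},{"offset":[0.1,0,0],"rot":[0,0,0],"claw":1},{"offset":[0.1,0,0],"rot":[0,0,0],"claw":1},{"offset":[0.1,0,0],"rot":[0,0,0],"claw":1},{"offset":[0,0,0],"rot":[0,0,0],"claw":1}])

```text
time: 18.12
tcp_pos: [0.5046, -0.1319, 0.0649]
tool_rot: [1.0, 90.0, -89.0]
wrist_force: [-0.5, 0.7, 0.5]
finger_gap: 0.0236
```

>>> step_arm(rows=[{"offset":[0.05,0,0],"rot":[0,0,0],"claw":1},{"offset":[0,0,0],"rot":[0,0,0],"claw":1}])

```text
time: 18.38
tcp_pos: [0.5046, -0.1319, 0.0645]
tool_rot: [6.7, 90.0, -83.3]
wrist_force: [-0.5, 0.6, -0.2]
finger_gap: 0.0234
```

>>> step_arm(rows=[{"offset":[0.05,0,0],"rot":[0,0,0],"claw":1},{"offset":[0,0,0],"rot":[0,0,0],"claw":1}])

```text
time: 18.62
tcp_pos: [0.5046, -0.1319, 0.064]
tool_rot: [9.9, 90.0, -80.2]
wrist_force: [-0.5, -0.1, -0.2]
finger_gap: 0.0236
```

>>> step_arm(rows=[{"offset":[0.05,0,0],"rot":[0,0,0],"claw":1},{"offset":[0,0,0],"rot":[0,0,0],"claw":1}])

```text
time: 18.88
tcp_pos: [0.5045, -0.1319, 0.0637]
tool_rot: [-14.3, 90.0, -104.3]
wrist_force: [-4.1, -0.5, 9.1]
finger_gap: 0.0237
```

```bash
python3 - <<'E'
from h import *
go([.505,-.1305,.064]); snap("side","k.png",(290,100,130,140),4)
E
```

```text
tcp [ 0.5045 -0.1319  0.0637] shift cm [-0.03  0.05 -0.14] rot [-0.0005  0.0008  0.0002] F [-4.1 -0.5  9.1] gap 0.0237 t 18.875
```

View pics/k.png

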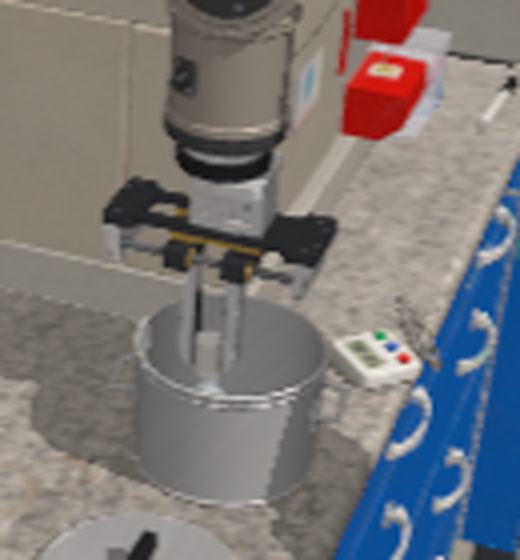

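>>> step_arm(rows=[{"offset":[0,0,0],"rot":[0,0,0],"claw":0.65},{"offset":[0,0,0],"rot":[0,0,0],"claw":0.65},{"offset":[-0.5,0,0],"rot":[0,0,0],"claw":0.65},{"offset":[-1.5,0,0],"rot":[0,0,0],"claw":0.65},{"offset":[-3,0,0],"rot":[0,0,0],"claw":0.65},{"offset":[-4,0,0],"rot":[0,0,0],"claw":0.65},{"offset":[-3,0,0],"rot":[0,0,0],"claw":0.53},{"offset":[0,0,0],"rot":[0,0,0],"claw":0.53}])

```text
time: 19.92
tcp_pos: [0.5059, -0.132, 0.1865]
tool_rot: [63.7, 89.7, -26.3]
wrist_force: [0.5, 0.7, 0.3]
finger_gap: 0.0438
```

```bash
python3 - <<'E'
from h import *
go([.58,.3445,.063]); snap("side","l.png",(210,100,210,200),3)
E
```

```text
tcp [ 0.5059 -0.132   0.1865] shift cm [ 12.28   7.32 -47.68] rot [-0.0006  0.0021 -0.0042] F [0.5 0.7 0.3] gap 0.0438 t 19.925
```

View pics/l.png

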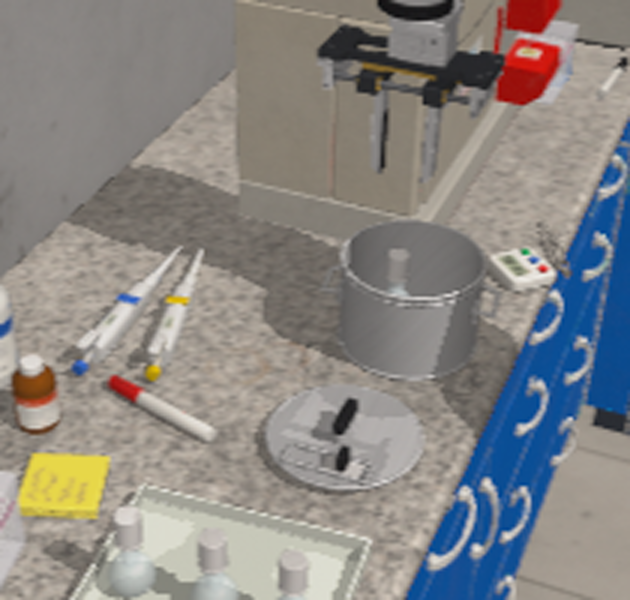

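>>> step_arm(rows=[{"offset":[-0.5,0.7,-2.7],"rot":[0,0.002,-0.004],"claw":0.53},{"offset":[-0.5,0.7,-5],"rot":[0,0,0],"claw":0.53},{"offset":[0,0.7,-5],"rot":[0,0,0],"claw":0.53},{"offset":[0,0.7,-5],"rot":[0,0,0],"claw":0.53},{"offset":[0,0.7,-5],"rot":[0,0,0],"claw":0.53},{"offset":[0,0.7,-5],"rot":[0,0,0],"claw":0.53},{"offset":[0,0.7,-5],"rot":[0,0,0],"claw":0.53},{"offset":[0,0.7,-5],"rot":[0,0,0],"claw":0.53},{"offset":[0,0.7,-5],"rot":[0,0,0],"claw":0.53},{"offset":[0,0.7,-4],"rot":[0,0,0],"claw":0.53}])

```text
time: 21.22
tcp_pos: [0.5742, 0.3371, 0.193]
tool_rot: [-103.4, 89.7, 166.7]
wrist_force: [0.1, 0.1, -0.7]
finger_gap: 0.0445
```

>>> step_arm(rows=[{"offset":[0,0.3,-1],"rot":[0,0,0],"claw":0.53},{"offset":[0,0,0],"rot":[0,0,0],"claw":0.53}])

```text
time: 21.48
tcp_pos: [0.5775, 0.345, 0.193]
tool_rot: [-101.2, 89.7, 168.8]
wrist_force: [0.5, -0.8, -0.3]
finger_gap: 0.0443
```

```bash
python3 - <<'E'
from h import *
go([.58,.3445,.063])
E
```

```text
tcp [0.5775 0.345  0.193 ] shift cm [13.    0.32  0.07] rot [ 0.0003 -0.001   0.0052] F [ 0.5 -0.8 -0.3] gap 0.0443 t 21.475
```

>>> step_arm(rows=[{"offset":[3,0.25,0],"rot":[0,-0.001,0.005],"claw":0.53},{"offset":[3,0,0],"rot":[0,0,0],"claw":0.53},{"offset":[2,0,0],"rot":[0,0,0],"claw":0.53},{"offset":[0.5,0,0],"rot":[0,0,0],"claw":0.53},{"offset":[0,0,0],"rot":[0,0,0],"claw":0.53},{"offset":[0,0,0],"rot":[0,0,0],"claw":0.53}])

```text
time: 22.22
tcp_pos: [0.5807, 0.3455, 0.11]
tool_rot: [120.0, 89.9, 30.0]
wrist_force: [-0.3, -0.3, 0.2]
finger_gap: 0.0439
```

```bash
python3 - <<'E'
from h import *
go([.58,.3445,.063]);snap("side","m.png",(210,180,140,140),4)
E
```

```text
tcp [0.5807 0.3455 0.11  ] shift cm [ 4.69 -0.09  0.11] rot [-0.0006 -0.0013 -0.0022] F [-0.3 -0.3  0.2] gap 0.0439 t 22.225
```

View pics/m.png

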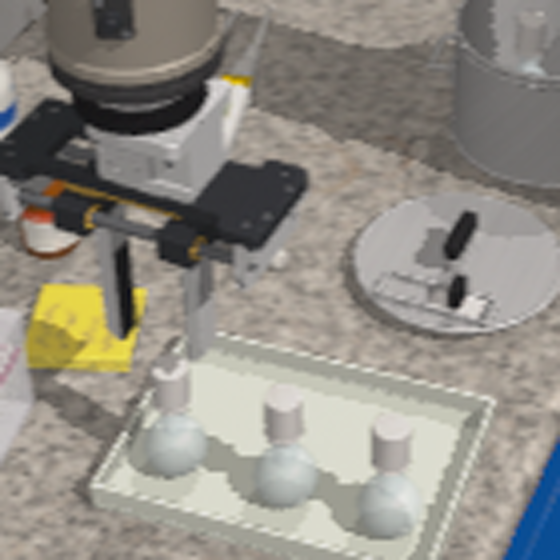

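>>> step_arm(rows=[{"offset":[1.5,-0.1,0.1],"rot":[0,0,0],"claw":0.53},{"offset":[1.5,0,0],"rot":[0,0,0],"claw":0.53},{"offset":[1.2,0,0],"rot":[0,0,0],"claw":0.53},{"offset":[0.5,0,0],"rot":[0,0,0],"claw":0.53},{"offset":[0,0,0],"rot":[0,0,0],"claw":0.53},{"offset":[0,0,0],"rot":[0,0,0],"claw":0.53}])

```text
time: 23.02
tcp_pos: [0.5795, 0.3445, 0.0623]
tool_rot: [122.5, 89.9, 32.5]
wrist_force: [-0.0, -0.3, 0.3]
finger_gap: 0.0442
```

>>> step_arm(rows=[{"offset":[0,0,0],"rot":[0,0,0],"claw":1},{"offset":[0,0,0],"rot":[0,0,0],"claw":1},{"offset":[0,0,0],"rot":[0,0,0],"claw":1},{"offset":[0,0,0],"rot":[0,0,0],"claw":1},{"offset":[-0.5,0,0],"rot":[0,0,0],"claw":1},{"offset":[-2,0,0],"rot":[0,0,0],"claw":1},{"offset":[-4,0,0],"rot":[0,0,0],"claw":1},{"offset":[-4,0,0],"rot":[0,0,0],"claw":1},{"offset":[-4,0,0],"rot":[0,0,0],"claw":1},{"offset":[0,0,0],"rot":[0,0,0],"claw":1}])

```text
time: 24.28
tcp_pos: [0.5803, 0.3455, 0.2116]
tool_rot: [120.7, 89.6, 30.7]
wrist_force: [0.1, -0.3, -1.4]
finger_gap: 0.0235
```

```bash
python3 - <<'E'
from h import *
go([.451,-.1305,.064]);snap("side","n.png",(190,160,180,160),4)
E
```

```text
tcp [0.5803 0.3455 0.2116] shift cm [ 14.51 -12.99  47.66] rot [-0.0004 -0.0036 -0.0061] F [ 0.1 -0.3 -1.4] gap 0.0235 t 24.275
```

View pics/n.png

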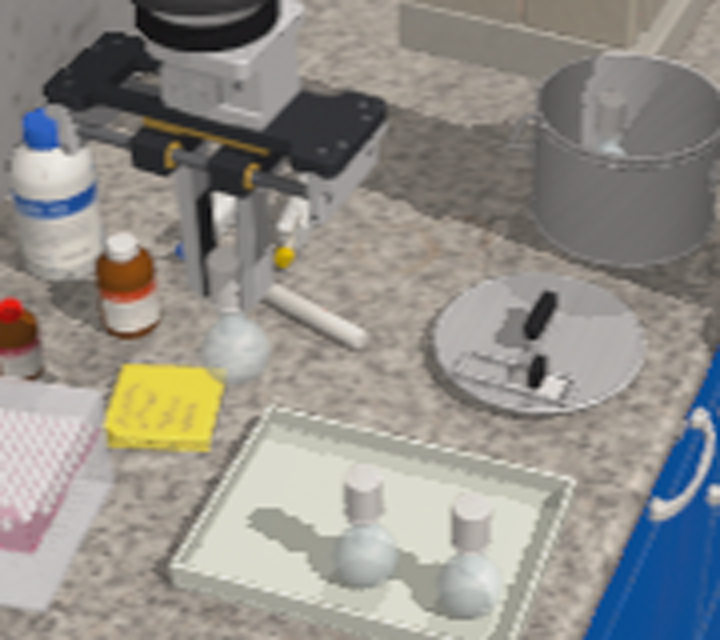

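>>> step_arm(rows=[{"offset":[0,-0.8,2.7],"rot":[0,-0.0036,-0.006],"claw":1},{"offset":[0,-1.3,5],"rot":[0,0,0],"claw":1},{"offset":[0,-1.35,5],"rot":[0,0,0],"claw":1},{"offset":[0,-1.35,5],"rot":[0,0,0],"claw":1},{"offset":[0,-1.35,5],"rot":[0,0,0],"claw":1},{"offset":[0,-1.35,5],"rot":[0,0,0],"claw":1},{"offset":[0,-1.35,5],"rot":[0,0,0],"claw":1},{"offset":[0,-1.35,5],"rot":[0,0,0],"claw":1},{"offset":[0,-1.35,5],"rot":[0,0,0],"claw":1},{"offset":[0,-1.2,3.5],"rot":[0,0,0],"claw":1}])

```text
time: 25.58
tcp_pos: [0.45, -0.1199, 0.2083]
tool_rot: [-62.7, 89.6, -152.9]
wrist_force: [0.6, -0.4, -1.0]
finger_gap: 0.0234
```

>>> step_arm(rows=[{"offset":[0,0,1.4],"rot":[0,0,0],"claw":1},{"offset":[0,0,0],"rot":[0,0,0],"claw":1},{"offset":[0,0,0],"rot":[0,0,0],"claw":1}])

```text
time: 25.95
tcp_pos: [0.4518, -0.1304, 0.2087]
tool_rot: [-64.5, 89.7, -154.4]
wrist_force: [0.4, 0.6, 0.4]
finger_gap: 0.0231
```

```bash
python3 - <<'E'
from h import *
go([.451,-.1305,.064])
E
```

```text
tcp [ 0.4518 -0.1304  0.2087] shift cm [14.47 -0.01 -0.02] rot [0.0013 0.0024 0.0051] F [0.4 0.6 0.4] gap 0.0231 t 25.95
```

>>> step_arm(rows=[{"offset":[2,-0.1,0],"rot":[0,0.0024,0.005],"claw":1},{"offset":[3,0,0],"rot":[0,0,0],"claw":1},{"offset":[3,0,0],"rot":[0,0,0],"claw":1},{"offset":[2,0,0],"rot":[0,0,0],"claw":1},{"offset":[1.5,0,0],"rot":[0,0,0],"claw":1},{"offset":[1,0,0],"rot":[0,0,0],"claw":1},{"offset":[0.8,0,0],"rot":[0,0,0],"claw":1},{"offset":[0.5,0,0],"rot":[0,0,0],"claw":1},{"offset":[0.3,0,0],"rot":[0,0,0],"claw":1},{"offset":[0,0,0],"rot":[0,0,0],"claw":1}])

```text
time: 27.2
tcp_pos: [0.4504, -0.132, 0.0679]
tool_rot: [9.0, 90.0, -81.0]
wrist_force: [0.9, -0.5, -1.4]
finger_gap: 0.0236
```

>>> step_arm(rows=[{"offset":[0.1,0,0],"rot":[0,0,0],"claw":1},{"offset":[0.1,0,0],"rot":[0,0,0],"claw":1},{"offset":[0,0,0],"rot":[0,0,0],"claw":1}])

```text
time: 27.58
tcp_pos: [0.4503, -0.1319, 0.0658]
tool_rot: [0.3, 90.0, -89.7]
wrist_force: [0.2, -0.0, -1.0]
finger_gap: 0.0235
```

>>> step_arm(rows=[{"offset":[0.1,0,0],"rot":[0,0,0],"claw":1},{"offset":[0.08,0,0],"rot":[0,0,0],"claw":1},{"offset":[0,0,0],"rot":[0,0,0],"claw":1}])

```text
time: 27.95
tcp_pos: [0.4503, -0.1319, 0.0639]
tool_rot: [-10.0, 90.0, -100.0]
wrist_force: [0.1, 0.3, -0.8]
finger_gap: 0.0237
```

>>> step_arm(rows=[{"offset":[0.05,0,0],"rot":[0,0,0],"claw":1},{"offset":[0,0,0],"rot":[0,0,0],"claw":1}])

```text
time: 28.2
tcp_pos: [0.4503, -0.1319, 0.0635]
tool_rot: [-7.2, 90.0, -97.2]
wrist_force: [0.3, -0.7, -1.4]
finger_gap: 0.0236
```

>>> step_arm(rows=[{"offset":[0.05,0,0],"rot":[0,0,0],"claw":1},{"offset":[0,0,0],"rot":[0,0,0],"claw":1}])

```text
time: 28.45
tcp_pos: [0.4504, -0.1319, 0.063]
tool_rot: [4.3, 90.0, -85.7]
wrist_force: [-0.4, 0.4, 1.3]
finger_gap: 0.0238
```

>>> step_arm(rows=[{"offset":[0,0,0],"rot":[0,0,0],"claw":0.65},{"offset":[0,0,0],"rot":[0,0,0],"claw":0.65},{"offset":[-0.5,0,0],"rot":[0,0,0],"claw":0.65},{"offset":[-1.5,0,0],"rot":[0,0,0],"claw":0.65},{"offset":[-3,0,0],"rot":[0,0,0],"claw":0.65},{"offset":[-4,0,0],"rot":[0,0,0],"claw":0.65},{"offset":[-3,0,0],"rot":[0,0,0],"claw":0.53},{"offset":[0,0,0],"rot":[0,0,0],"claw":0.53}])

```text
time: 29.45
tcp_pos: [0.4516, -0.1321, 0.1859]
tool_rot: [57.6, 89.7, -32.5]
wrist_force: [0.9, 0.1, 0.3]
finger_gap: 0.0443
```

```bash
python3 - <<'E'
from h import *
go([.503,.3385,.063]); snap("side","o.png",(210,100,210,200),3)
E
```

```text
tcp [ 0.4516 -0.1321  0.1859] shift cm [ 12.19   5.05 -47.1 ] rot [-0.0007  0.0026 -0.0041] F [0.9 0.1 0.3] gap 0.0443 t 29.45
```

View pics/o.png

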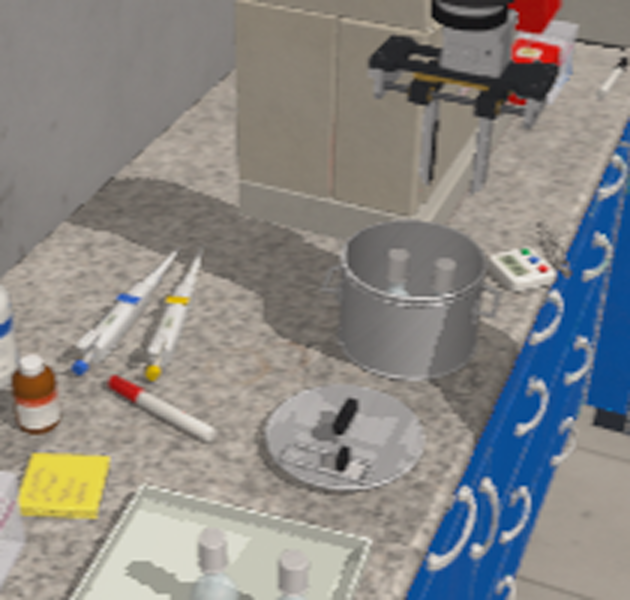

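>>> step_arm(rows=[{"offset":[-0.5,0.5,-2.7],"rot":[0,0.0026,-0.004],"claw":0.53},{"offset":[-0.5,0.5,-5],"rot":[0,0,0],"claw":0.53},{"offset":[0,0.5,-5],"rot":[0,0,0],"claw":0.53},{"offset":[0,0.5,-5],"rot":[0,0,0],"claw":0.53},{"offset":[0,0.5,-5],"rot":[0,0,0],"claw":0.53},{"offset":[0,0.5,-5],"rot":[0,0,0],"claw":0.53},{"offset":[0,0.5,-5],"rot":[0,0,0],"claw":0.53},{"offset":[0,0.5,-5],"rot":[0,0,0],"claw":0.53},{"offset":[0,0.5,-5],"rot":[0,0,0],"claw":0.53},{"offset":[0,0.5,-4],"rot":[0,0,0],"claw":0.53}])

```text
time: 30.75
tcp_pos: [0.4999, 0.337, 0.1929]
tool_rot: [-108.0, 89.7, 162.0]
wrist_force: [0.3, -0.6, 0.5]
finger_gap: 0.0441
```

>>> step_arm(rows=[{"offset":[0,0,-0.4],"rot":[0,0,0],"claw":0.53},{"offset":[0,0,0],"rot":[0,0,0],"claw":0.53},{"offset":[0,0,0],"rot":[0,0,0],"claw":0.53}])

```text
time: 31.12
tcp_pos: [0.5008, 0.3377, 0.1934]
tool_rot: [-104.0, 89.8, 165.9]
wrist_force: [0.5, -0.1, -0.6]
finger_gap: 0.0439
```

```bash
python3 - <<'E'
from h import *
go([.503,.3385,.063])
E
```

```text
tcp [0.5008 0.3377 0.1934] shift cm [13.04  0.28 -0.07] rot [-0.0018 -0.001   0.0042] F [ 0.5 -0.1 -0.6] gap 0.0439 t 31.125
```

>>> step_arm(rows=[{"offset":[3,0.2,-0.1],"rot":[0,-0.001,0.004],"claw":0.53},{"offset":[3,0,0],"rot":[0,0,0],"claw":0.53},{"offset":[2,0,0],"rot":[0,0,0],"claw":0.53},{"offset":[0.5,0,0],"rot":[0,0,0],"claw":0.53},{"offset":[0,0,0],"rot":[0,0,0],"claw":0.53},{"offset":[0,0,0],"rot":[0,0,0],"claw":0.53}])

```text
time: 31.88
tcp_pos: [0.503, 0.3406, 0.1097]
tool_rot: [144.5, 89.9, 54.5]
wrist_force: [0.3, -0.2, -0.7]
finger_gap: 0.0438
```

```bash
python3 - <<'E'
from h import *
go([.503,.3385,.063]);snap("side","p.png",(210,180,140,140),4)
E
```

```text
tcp [0.503  0.3406 0.1097] shift cm [ 4.67 -0.    0.22] rot [-0.0006 -0.0017 -0.0012] F [ 0.3 -0.2 -0.7] gap 0.0438 t 31.875
```

View pics/p.png

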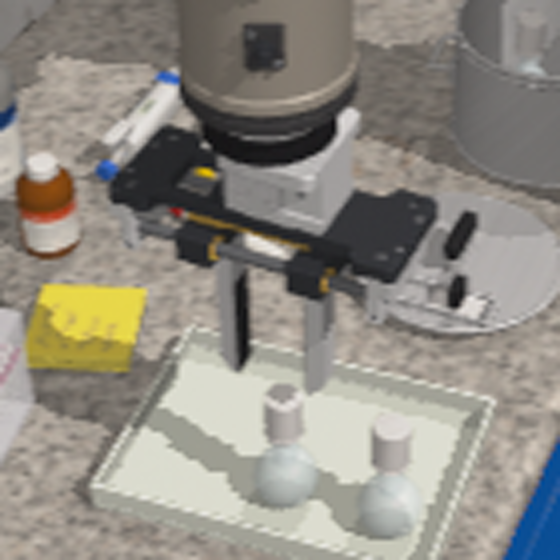

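Aligned over the cap. Descend, grip and lift.

>>> step_arm(rows=[{"offset":[1.5,0,0.2],"rot":[0,0,0],"claw":0.53},{"offset":[1.5,0,0],"rot":[0,0,0],"claw":0.53},{"offset":[1.2,0,0],"rot":[0,0,0],"claw":0.53},{"offset":[0.5,0,0],"rot":[0,0,0],"claw":0.53},{"offset":[0,0,0],"rot":[0,0,0],"claw":0.53},{"offset":[0,0,0],"rot":[0,0,0],"claw":0.53}])

```text
time: 32.67
tcp_pos: [0.5026, 0.3386, 0.062]
tool_rot: [162.2, 89.9, 72.2]
wrist_force: [-0.1, -0.1, -0.1]
finger_gap: 0.0447
```

>>> step_arm(rows=[{"offset":[0,0,0],"rot":[0,0,0],"claw":1},{"offset":[0,0,0],"rot":[0,0,0],"claw":1},{"offset":[0,0,0],"rot":[0,0,0],"claw":1},{"offset":[0,0,0],"rot":[0,0,0],"claw":1},{"offset":[-0.5,0,0],"rot":[0,0,0],"claw":1},{"offset":[-2,0,0],"rot":[0,0,0],"claw":1},{"offset":[-4,0,0],"rot":[0,0,0],"claw":1},{"offset":[-4,0,0],"rot":[0,0,0],"claw":1},{"offset":[-4,0,0],"rot":[0,0,0],"claw":1},{"offset":[0,0,0],"rot":[0,0,0],"claw":1}])

```text
time: 33.92
tcp_pos: [0.5035, 0.3395, 0.211]
tool_rot: [128.1, 89.6, 38.1]
wrist_force: [-0.3, 0.4, -1.2]
finger_gap: 0.0235
```

```bash
python3 - <<'E'
from h import *
go([.505,-.0765,.064])
E
```

```text
tcp [0.5035 0.3395 0.211 ] shift cm [14.54  0.1  41.65] rot [-0.0004 -0.0038 -0.0049] F [-0.3  0.4 -1.2] gap 0.0235 t 33.925
```

>>> step_arm(rows=[{"offset":[0,0,2.6],"rot":[0,-0.0038,-0.005],"claw":1},{"offset":[0,0,4.5],"rot":[0,0,0],"claw":1},{"offset":[0,0,4.5],"rot":[0,0,0],"claw":1},{"offset":[0,0,4.5],"rot":[0,0,0],"claw":1},{"offset":[0,0,4.5],"rot":[0,0,0],"claw":1},{"offset":[0,0,4.5],"rot":[0,0,0],"claw":1},{"offset":[0,0,4.5],"rot":[0,0,0],"claw":1},{"offset":[0,0,4.5],"rot":[0,0,0],"claw":1},{"offset":[0,0,4.5],"rot":[0,0,0],"claw":1},{"offset":[0,0,3],"rot":[0,0,0],"claw":1}])

```text
time: 35.17
tcp_pos: [0.5017, -0.08, 0.2078]
tool_rot: [-60.1, 89.6, -150.2]
wrist_force: [-0.0, 1.5, -0.9]
finger_gap: 0.0232
```

>>> step_arm(rows=[{"offset":[0,0,0],"rot":[0,0,0],"claw":1},{"offset":[0,0,0],"rot":[0,0,0],"claw":1},{"offset":[0,0,0],"rot":[0,0,0],"claw":1}])

```text
time: 35.55
tcp_pos: [0.5023, -0.0767, 0.2079]
tool_rot: [-61.3, 89.7, -151.2]
wrist_force: [0.5, -0.1, -0.2]
finger_gap: 0.0235
```

```bash
python3 - <<'E'
from h import *
go([.505,-.0765,.063]);snap("side","q.png",(290,100,130,140),4)
E
```

```text
tcp [ 0.5023 -0.0767  0.2079] shift cm [14.48  0.34 -0.06] rot [0.0012 0.0027 0.0049] F [ 0.5 -0.1 -0.2] gap 0.0235 t 35.55
```

View pics/q.png

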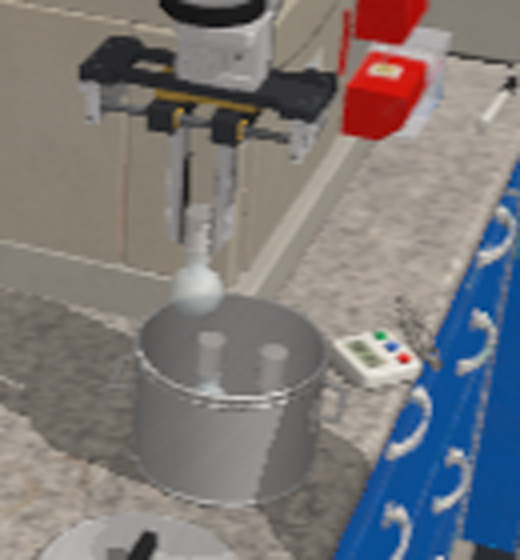

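>>> step_arm(rows=[{"offset":[2,0.25,-0.1],"rot":[0,0.0027,0.005],"claw":1},{"offset":[3,0,0],"rot":[0,0,0],"claw":1},{"offset":[3,0,0],"rot":[0,0,0],"claw":1},{"offset":[2,0,0],"rot":[0,0,0],"claw":1},{"offset":[1.5,0,0],"rot":[0,0,0],"claw":1},{"offset":[1,0,0],"rot":[0,0,0],"claw":1},{"offset":[0.8,0,0],"rot":[0,0,0],"claw":1},{"offset":[0.5,0,0],"rot":[0,0,0],"claw":1},{"offset":[0.3,0,0],"rot":[0,0,0],"claw":1},{"offset":[0,0,0],"rot":[0,0,0],"claw":1}])

```text
time: 36.85
tcp_pos: [0.5047, -0.077, 0.0668]
tool_rot: [32.0, 90.0, -58.0]
wrist_force: [0.1, 0.0, -0.7]
finger_gap: 0.0233
```

>>> step_arm(rows=[{"offset":[0.1,0,0],"rot":[0,0,0],"claw":1},{"offset":[0.1,0,0],"rot":[0,0,0],"claw":1},{"offset":[0.1,0,0],"rot":[0,0,0],"claw":1},{"offset":[0,0,0],"rot":[0,0,0],"claw":1}])

```text
time: 37.35
tcp_pos: [0.5046, -0.0769, 0.0637]
tool_rot: [-38.4, 90.0, -128.4]
wrist_force: [0.5, -0.2, -0.6]
finger_gap: 0.0233
```

>>> step_arm(rows=[{"offset":[0.05,0,0],"rot":[0,0,0],"claw":1},{"offset":[0,0,0],"rot":[0,0,0],"claw":1}])

```text
time: 37.6
tcp_pos: [0.5047, -0.0769, 0.0632]
tool_rot: [-4.6, 90.0, -94.6]
wrist_force: [-0.1, 0.5, 0.3]
finger_gap: 0.0232
```

>>> step_arm(rows=[{"offset":[0.04,0,0],"rot":[0,0,0],"claw":1},{"offset":[0,0,0],"rot":[0,0,0],"claw":1}])

```text
time: 37.85
tcp_pos: [0.5047, -0.0769, 0.0629]
tool_rot: [22.1, 90.0, -67.9]
wrist_force: [0.2, -0.2, -0.3]
finger_gap: 0.0234
```

>>> step_arm(rows=[{"offset":[0.04,0,0],"rot":[0,0,0],"claw":1},{"offset":[0,0,0],"rot":[0,0,0],"claw":1}])

```text
time: 38.1
tcp_pos: [0.5049, -0.077, 0.0628]
tool_rot: [32.3, 90.0, -57.7]
wrist_force: [-1.8, -0.0, 8.9]
finger_gap: 0.0236
```

Contact; release and retreat.

>>> step_arm(rows=[{"offset":[0,0,0],"rot":[0,0,0],"claw":0.65},{"offset":[0,0,0],"rot":[0,0,0],"claw":0.65},{"offset":[-0.5,0,0],"rot":[0,0,0],"claw":0.65},{"offset":[-1.5,0,0],"rot":[0,0,0],"claw":0.65},{"offset":[-3,0,0],"rot":[0,0,0],"claw":0.65},{"offset":[-4,0,0],"rot":[0,0,0],"claw":0.65},{"offset":[-3,0,0],"rot":[0,0,0],"claw":0.53},{"offset":[0,0,0],"rot":[0,0,0],"claw":0.53}])

```text
time: 39.1
tcp_pos: [0.506, -0.077, 0.1854]
tool_rot: [70.8, 89.7, -19.3]
wrist_force: [-0.3, 0.1, -0.1]
finger_gap: 0.0441
```

```bash
python3 - <<'E'
from h import *
go([.4285,.3345,.063]); snap("side","s.png",(210,100,210,200),3)
E
```

```text
tcp [ 0.506  -0.077   0.1854] shift cm [ 12.15  -7.83 -41.16] rot [-0.0006  0.0015 -0.0043] F [-0.3  0.1 -0.1] gap 0.0441 t 39.1
```

View pics/s.png

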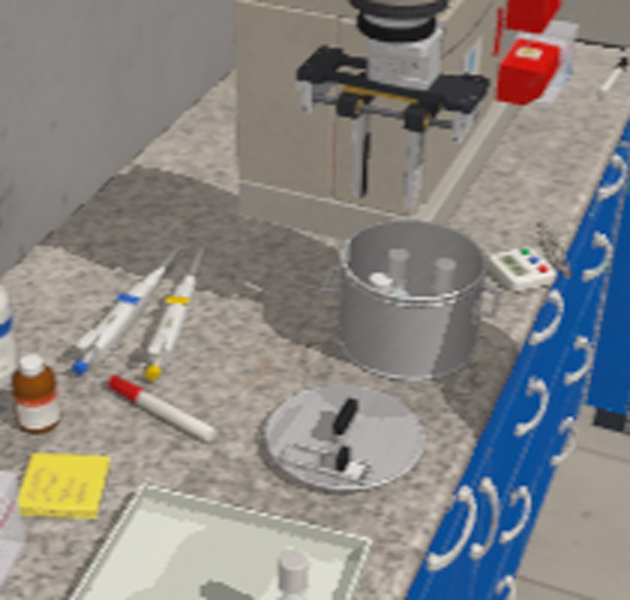

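>>> step_arm(rows=[{"offset":[-0.5,-0.5,-2.7],"rot":[0,0.0015,-0.004],"claw":0.53},{"offset":[-0.5,-0.9,-4.5],"rot":[0,0,0],"claw":0.53},{"offset":[0,-0.9,-4.5],"rot":[0,0,0],"claw":0.53},{"offset":[0,-0.9,-4.5],"rot":[0,0,0],"claw":0.53},{"offset":[0,-0.9,-4.5],"rot":[0,0,0],"claw":0.53},{"offset":[0,-0.9,-4.5],"rot":[0,0,0],"claw":0.53},{"offset":[0,-0.9,-4.5],"rot":[0,0,0],"claw":0.53},{"offset":[0,-0.9,-4.5],"rot":[0,0,0],"claw":0.53},{"offset":[0,-0.9,-4.5],"rot":[0,0,0],"claw":0.53},{"offset":[0,0,-2.5],"rot":[0,0,0],"claw":0.53}])

```text
time: 40.4
tcp_pos: [0.4264, 0.3373, 0.1928]
tool_rot: [-106.1, 89.7, 164.1]
wrist_force: [-0.7, 0.1, -1.0]
finger_gap: 0.0443
```

>>> step_arm(rows=[{"offset":[0,0,0],"rot":[0,0,0],"claw":0.53},{"offset":[0,0,0],"rot":[0,0,0],"claw":0.53},{"offset":[0,0,0],"rot":[0,0,0],"claw":0.53}])

```text
time: 40.78
tcp_pos: [0.4282, 0.334, 0.1931]
tool_rot: [-99.6, 89.8, 170.3]
wrist_force: [-0.4, 0.2, 0.3]
finger_gap: 0.0444
```

```bash
python3 - <<'E'
from h import *
go([.4285,.3345,.063])
E
```

```text
tcp [0.4282 0.334  0.1931] shift cm [13.01  0.09 -0.04] rot [-0.0017 -0.0007  0.0041] F [-0.4  0.2  0.3] gap 0.0444 t 40.775
```

>>> step_arm(rows=[{"offset":[3,0,-0.1],"rot":[0,-0.001,0.004],"claw":0.53},{"offset":[3,0,0],"rot":[0,0,0],"claw":0.53},{"offset":[2,0,0],"rot":[0,0,0],"claw":0.53},{"offset":[0.5,0,0],"rot":[0,0,0],"claw":0.53},{"offset":[0,0,0],"rot":[0,0,0],"claw":0.53},{"offset":[0,0,0],"rot":[0,0,0],"claw":0.53}])

```text
time: 41.52
tcp_pos: [0.4282, 0.3366, 0.1091]
tool_rot: [134.2, 89.9, 44.2]
wrist_force: [0.0, 0.3, 0.2]
finger_gap: 0.0443
```

```bash
python3 - <<'E'
from h import *
go([.4285,.3345,.063]);snap("side","t.png",(210,180,140,140),4)
E
```

```text
tcp [0.4282 0.3366 0.1091] shift cm [4.61 0.02 0.21] rot [-0.0006 -0.0011 -0.0011] F [0.  0.3 0.2] gap 0.0443 t 41.525
```

View pics/t.png

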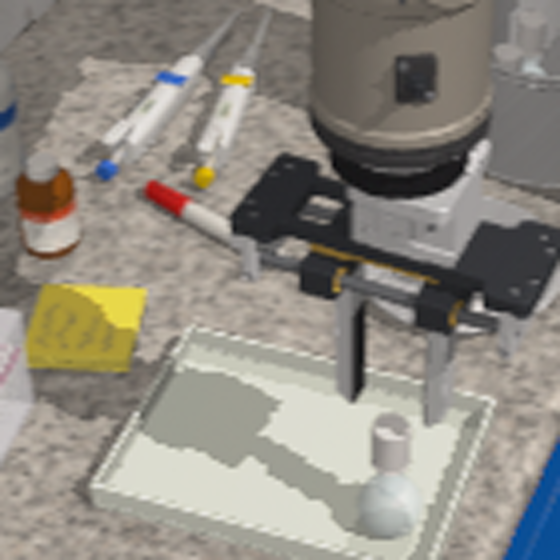

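>>> step_arm(rows=[{"offset":[1.5,0,0.2],"rot":[0,0,0],"claw":0.53},{"offset":[1.5,0,0],"rot":[0,0,0],"claw":0.53},{"offset":[1.2,0,0],"rot":[0,0,0],"claw":0.53},{"offset":[0.4,0,0],"rot":[0,0,0],"claw":0.53},{"offset":[0,0,0],"rot":[0,0,0],"claw":0.53},{"offset":[0,0,0],"rot":[0,0,0],"claw":0.53}])

```text
time: 42.32
tcp_pos: [0.4279, 0.3344, 0.0626]
tool_rot: [150.7, 90.0, 60.7]
wrist_force: [0.0, -0.7, -0.2]
finger_gap: 0.0439
```

>>> step_arm(rows=[{"offset":[0,0,0],"rot":[0,0,0],"claw":1},{"offset":[0,0,0],"rot":[0,0,0],"claw":1},{"offset":[0,0,0],"rot":[0,0,0],"claw":1},{"offset":[0,0,0],"rot":[0,0,0],"claw":1},{"offset":[-0.5,0,0],"rot":[0,0,0],"claw":1},{"offset":[-2,0,0],"rot":[0,0,0],"claw":1},{"offset":[-4,0,0],"rot":[0,0,0],"claw":1},{"offset":[-4,0,0],"rot":[0,0,0],"claw":1},{"offset":[-4,0,0],"rot":[0,0,0],"claw":1},{"offset":[0,0,0],"rot":[0,0,0],"claw":1}])

```text
time: 43.58
tcp_pos: [0.4287, 0.3354, 0.2112]
tool_rot: [122.6, 89.7, 32.6]
wrist_force: [0.2, -0.2, -1.1]
finger_gap: 0.0239
```

```bash
python3 - <<'E'
from h import *
go([.451,-.0765,.063])
E
```

```text
tcp [0.4287 0.3354 0.2112] shift cm [14.71  2.18 41.24] rot [-0.0004 -0.003  -0.0046] F [ 0.2 -0.2 -1.1] gap 0.0239 t 43.575
```

>>> step_arm(rows=[{"offset":[0,0.8,2.6],"rot":[0,-0.003,-0.0046],"claw":1},{"offset":[0,0.8,4.5],"rot":[0,0,0],"claw":1},{"offset":[0,0.7,4.5],"rot":[0,0,0],"claw":1},{"offset":[0,0,4.5],"rot":[0,0,0],"claw":1},{"offset":[0,0,4.5],"rot":[0,0,0],"claw":1},{"offset":[0,0,4.5],"rot":[0,0,0],"claw":1},{"offset":[0,0,4.5],"rot":[0,0,0],"claw":1},{"offset":[0,0,4.5],"rot":[0,0,0],"claw":1},{"offset":[0,0,4.5],"rot":[0,0,0],"claw":1},{"offset":[0,0,2.5],"rot":[0,0,0],"claw":1}])

```text
time: 44.82
tcp_pos: [0.4499, -0.0789, 0.2082]
tool_rot: [-60.1, 89.7, -150.2]
wrist_force: [0.3, 1.1, -1.7]
finger_gap: 0.0232
```

>>> step_arm(rows=[{"offset":[0,0,0],"rot":[0,0,0],"claw":1},{"offset":[0,0,0],"rot":[0,0,0],"claw":1},{"offset":[0,0,0],"rot":[0,0,0],"claw":1}])

```text
time: 45.2
tcp_pos: [0.4506, -0.0759, 0.2082]
tool_rot: [-60.8, 89.7, -150.7]
wrist_force: [0.3, 0.5, -1.3]
finger_gap: 0.0235
```

```bash
python3 - <<'E'
from h import *
go([.451,-.0765,.063]);snap("side","u.png",(290,100,130,140),4)
E
```

```text
tcp [ 0.4506 -0.0759  0.2082] shift cm [14.52  0.11  0.02] rot [0.0011 0.0026 0.0046] F [ 0.3  0.5 -1.3] gap 0.0235 t 45.2
```

View pics/u.png

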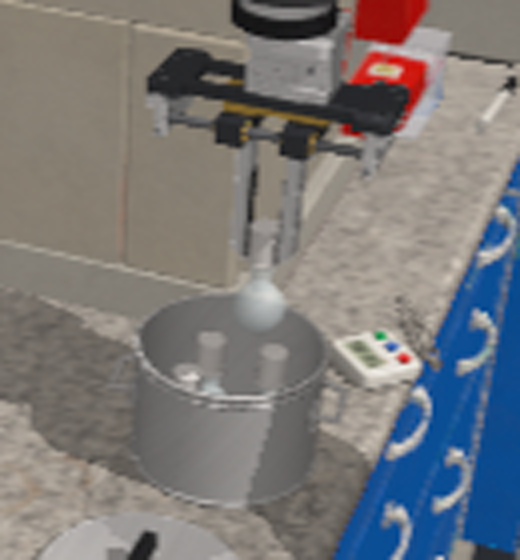

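>>> step_arm(rows=[{"offset":[2,0.0,-0.1],"rot":[0,0.0026,0.005],"claw":1},{"offset":[3,0,0],"rot":[0,0,0],"claw":1},{"offset":[3,0,0],"rot":[0,0,0],"claw":1},{"offset":[2,0,0],"rot":[0,0,0],"claw":1},{"offset":[1.5,0,0],"rot":[0,0,0],"claw":1},{"offset":[1,0,0],"rot":[0,0,0],"claw":1},{"offset":[0.8,0,0],"rot":[0,0,0],"claw":1},{"offset":[0.5,0,0],"rot":[0,0,0],"claw":1},{"offset":[0.3,0,0],"rot":[0,0,0],"claw":1},{"offset":[0,0,0],"rot":[0,0,0],"claw":1}])

```text
time: 46.5
tcp_pos: [0.4506, -0.0759, 0.0672]
tool_rot: [81.3, 90.0, -8.8]
wrist_force: [-0.2, -0.2, -0.4]
finger_gap: 0.0231
```

>>> step_arm(rows=[{"offset":[0.1,0,0],"rot":[0,0,0],"claw":1},{"offset":[0.1,0,0],"rot":[0,0,0],"claw":1},{"offset":[0,0,0],"rot":[0,0,0],"claw":1}])

```text
time: 46.88
tcp_pos: [0.4506, -0.0759, 0.0652]
tool_rot: [83.3, 90.0, -6.8]
wrist_force: [0.7, 0.2, -0.2]
finger_gap: 0.0235
```

>>> step_arm(rows=[{"offset":[0.1,0,0],"rot":[0,0,0],"claw":1},{"offset":[0.05,0,0],"rot":[0,0,0],"claw":1},{"offset":[0,0,0],"rot":[0,0,0],"claw":1}])

```text
time: 47.25
tcp_pos: [0.4505, -0.0759, 0.0636]
tool_rot: [91.5, 90.0, 1.5]
wrist_force: [0.6, -0.2, -0.7]
finger_gap: 0.0233
```

>>> step_arm(rows=[{"offset":[0.04,0,0],"rot":[0,0,0],"claw":1},{"offset":[0,0,0],"rot":[0,0,0],"claw":1}])

```text
time: 47.5
tcp_pos: [0.4506, -0.0759, 0.0634]
tool_rot: [78.5, 90.0, -11.6]
wrist_force: [-0.1, 0.7, 2.2]
finger_gap: 0.0231
```

>>> step_arm(rows=[{"offset":[0,0,0],"rot":[0,0,0],"claw":0.65},{"offset":[0,0,0],"rot":[0,0,0],"claw":0.65},{"offset":[-0.5,0,0],"rot":[0,0,0],"claw":0.65},{"offset":[-1.5,0,0],"rot":[0,0,0],"claw":0.65},{"offset":[-3,0,0],"rot":[0,0,0],"claw":0.65},{"offset":[-4,0,0],"rot":[0,0,0],"claw":0.65},{"offset":[-3,0,0],"rot":[0,0,0],"claw":0.5},{"offset":[0,0,0],"rot":[0,0,0],"claw":0.5}])

```text
time: 48.5
tcp_pos: [0.4518, -0.0761, 0.1861]
tool_rot: [69.1, 89.7, -20.9]
wrist_force: [-0.2, 0.3, -0.2]
finger_gap: 0.0466
```

```bash
python3 - <<'E'
from h import *
go([.478,.092,.0212]); im=vision.camera("side")
cv2.imwrite("pics/v.png",cv2.resize(im[100:330,210:420,::-1],None,fx=2.6,fy=2.6,interpolation=cv2.INTER_CUBIC))
def circ(c,rad,z,n=72):
    a=np.linspace(0,2*np.pi,n); return np.c_[c[0]+rad*np.cos(a),c[1]+rad*np.sin(a),np.full(n,z)]
i=cv2.resize(im,None,fx=5,fy=5,interpolation=cv2.INTER_CUBIC)
cv2.polylines(i,[(proj("side",circ((.478,.092),.0795,.0125))*5+2).astype(int)],True,(255,0,0),1)
cv2.polylines(i,[(proj("side",circ((.478,-.1035),.0765,.108))*5+2).astype(int)],True,(255,0,0),1)
cv2.polylines(i,[(proj("side",circ((.478,-.1035),.0765,0))*5+2).astype(int)],True,(0,255,0),1)
for p in [(.478,.092,.0445),(.458,.142,.0385)]:
    u=(proj("side",p)[0]*5+2).astype(int); cv2.circle(i,tuple(int(v) for v in u),3,(0,255,0),1)
cv2.imwrite("pics/v2.png",i[810:1360,1430:1960,::-1])
E
```

```text
tcp [ 0.4518 -0.0761  0.1861] shift cm [ 16.48   2.53 -16.84] rot [-0.0007  0.0017 -0.0046] F [-0.2  0.3 -0.2] gap 0.0466 t 48.5
```

View pics/v.png

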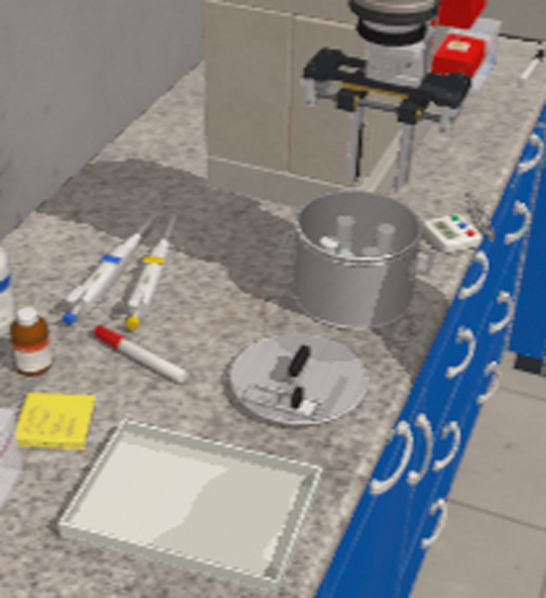

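View pics/v2.png

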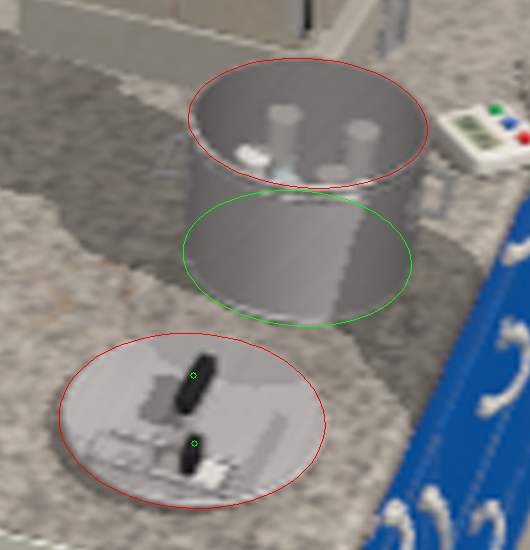

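>>> step_arm(rows=[{"offset":[-0.5,0.6,-3],"rot":[0,0.0017,-0.0046],"claw":0.5},{"offset":[0,0.6,-4.5],"rot":[0,0,0],"claw":0.5},{"offset":[0,0.6,-4.5],"rot":[0,0,0],"claw":0.5},{"offset":[0,0.6,-3],"rot":[0,0,0],"claw":0.5},{"offset":[2,0.1,-1.8],"rot":[0,0,0],"claw":0.5},{"offset":[4,0,0],"rot":[0,0,0],"claw":0.5},{"offset":[4,0,0],"rot":[0,0,0],"claw":0.5},{"offset":[0,0,0],"rot":[0,0,0],"claw":0.5},{"offset":[0,0,0],"rot":[0,0,0],"claw":0.5}])

```text
time: 49.68
tcp_pos: [0.4755, 0.0926, 0.0894]
tool_rot: [-117.8, 89.7, 152.2]
wrist_force: [-0.1, 0.6, 0.1]
finger_gap: 0.047
```

```bash
python3 - <<'E'
from h import *
go([.478,.092,.0212]);snap("side","w.png",(270,150,130,140),4)
E
```

```text
tcp [0.4755 0.0926 0.0894] shift cm [6.82 0.28 0.07] rot [-0.0002 -0.0021  0.0039] F [-0.1  0.6  0.1] gap 0.047 t 49.675
```

View pics/w.png

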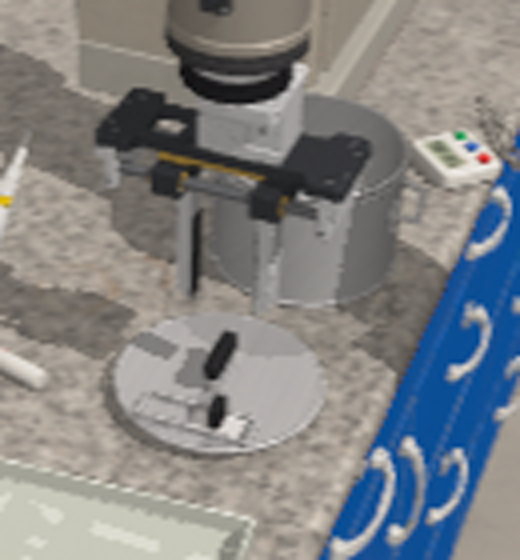

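>>> step_arm(rows=[{"offset":[2,0.28,0],"rot":[0,-0.002,0.004],"claw":0.5},{"offset":[1.5,0,0],"rot":[0,0,0],"claw":0.5},{"offset":[1.2,0,0],"rot":[0,0,0],"claw":0.5},{"offset":[0.9,0,0],"rot":[0,0,0],"claw":0.5},{"offset":[0.7,0,0],"rot":[0,0,0],"claw":0.5},{"offset":[0.3,0,0],"rot":[0,0,0],"claw":0.5},{"offset":[0,0,0],"rot":[0,0,0],"claw":0.5}])

```text
time: 50.6
tcp_pos: [0.4779, 0.0923, 0.0224]
tool_rot: [-39.2, 90.0, -129.2]
wrist_force: [-0.4, 0.2, 0.3]
finger_gap: 0.0472
```

```bash
python3 - <<'E'
from h import *
go([.478,.092,.0210]);snap("side","x.png",(270,150,130,140),4)
E
```

```text
tcp [0.4779 0.0923 0.0224] shift cm [0.14 0.01 0.03] rot [-0.0004  0.0003  0.0003] F [-0.4  0.2  0.3] gap 0.0472 t 50.6
```

View pics/x.png

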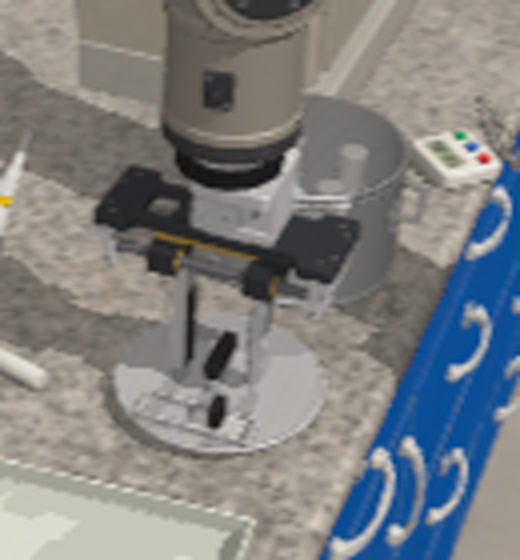

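>>> step_arm(rows=[{"offset":[0.1,0,0],"rot":[0,0,0],"claw":0.5},{"offset":[0,0,0],"rot":[0,0,0],"claw":1},{"offset":[0,0,0],"rot":[0,0,0],"claw":1},{"offset":[0,0,0],"rot":[0,0,0],"claw":1},{"offset":[0,0,0],"rot":[0,0,0],"claw":1},{"offset":[0,0,0],"rot":[0,0,0],"claw":1}])

```text
time: 51.4
tcp_pos: [0.4779, 0.0922, 0.0214]
tool_rot: [-25.6, 90.0, -115.7]
wrist_force: [-0.6, 0.1, 0.1]
finger_gap: 0.0139
```

>>> step_arm(rows=[{"offset":[-1,0,0],"rot":[0,0,0],"claw":1},{"offset":[-2,0,0],"rot":[0,0,0],"claw":1},{"offset":[-4,0,0],"rot":[0,0,0],"claw":1},{"offset":[-4,0,0],"rot":[0,0,0],"claw":1},{"offset":[-4,0,0],"rot":[0,0,0],"claw":1},{"offset":[-2,0,0],"rot":[0,0,0],"claw":1},{"offset":[0,0,0],"rot":[0,0,0],"claw":1}])

```text
time: 52.28
tcp_pos: [0.4785, 0.0924, 0.1928]
tool_rot: [74.3, 89.9, -15.7]
wrist_force: [0.2, 0.7, -4.5]
finger_gap: 0.0139
```

```bash
python3 - <<'E'
from h import *
go([.478,-.1035,.1187]); snap("side","y.png",(250,100,170,180),3.5)
im=vision.camera("top")
def circ(c,rad,z,n=72):
    a=np.linspace(0,2*np.pi,n); return np.c_[c[0]+rad*np.cos(a),c[1]+rad*np.sin(a),np.full(n,z)]
i=cv2.resize(im,None,fx=5,fy=5,interpolation=cv2.INTER_CUBIC)
cv2.polylines(i,[(proj("top",circ((.478,-.1035),.0765,.108))*5+2).astype(int)],True,(255,0,0),1)
cv2.imwrite("pics/y2.png",i[900:1360,1650:2150,::-1])
E
```

```text
tcp [0.4785 0.0924 0.1928] shift cm [ 7.42 -0.05 19.58] rot [-0.0007  0.0007 -0.0024] F [ 0.2  0.7 -4.5] gap 0.0139 t 52.275
```

View pics/y.png

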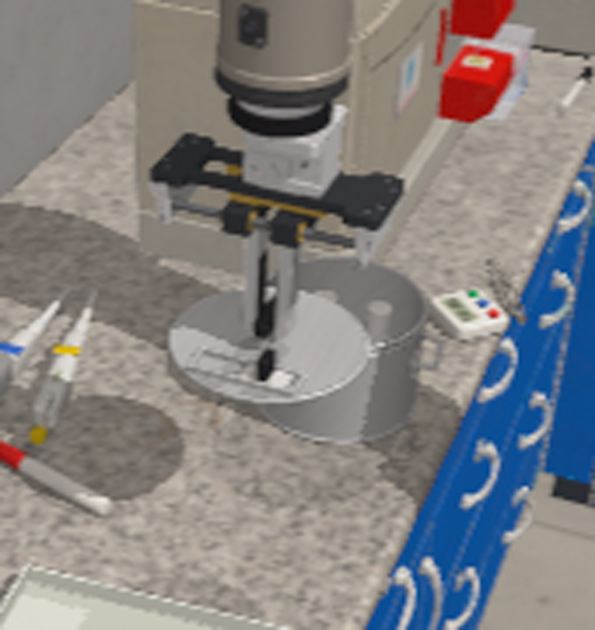

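View pics/y2.png

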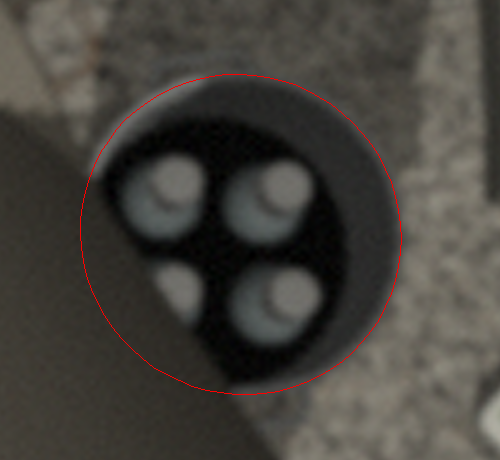

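>>> step_arm(rows=[{"offset":[0,0,1.5],"rot":[0,0.001,-0.002],"claw":1},{"offset":[0,0,3],"rot":[0,0,0],"claw":1},{"offset":[0,0,4],"rot":[0,0,0],"claw":1},{"offset":[0,0,4],"rot":[0,0,0],"claw":1},{"offset":[0,0,4],"rot":[0,0,0],"claw":1},{"offset":[0,0,2],"rot":[0,0,0],"claw":1},{"offset":[0,0,1.1],"rot":[0,0,0],"claw":1},{"offset":[0,0,0],"rot":[0,0,0],"claw":1},{"offset":[0,0,0],"rot":[0,0,0],"claw":1}])

```text
time: 53.5
tcp_pos: [0.4778, -0.1028, 0.1912]
tool_rot: [-113.7, 89.8, 156.4]
wrist_force: [0.5, -0.1, -3.8]
finger_gap: 0.0138
```

```bash
python3 - <<'E'
from h import *
go([.4783,-.1033,.1194])
E
```

```text
tcp [ 0.4778 -0.1028  0.1912] shift cm [7.18 0.07 0.06] rot [ 0.0007 -0.0011  0.0024] F [ 0.5 -0.1 -3.8] gap 0.0138 t 53.5
```

>>> step_arm(rows=[{"offset":[1.5,0,0],"rot":[0,-0.001,0.0024],"claw":1},{"offset":[1.5,0,0],"rot":[0,0,0],"claw":1},{"offset":[1.3,0,0],"rot":[0,0,0],"claw":1},{"offset":[0.8,0,0],"rot":[0,0,0],"claw":1},{"offset":[0.4,0,0],"rot":[0,0,0],"claw":1},{"offset":[0,0,0],"rot":[0,0,0],"claw":1},{"offset":[0,0,0],"rot":[0,0,0],"claw":1}])

```text
time: 54.38
tcp_pos: [0.478, -0.1038, 0.1366]
tool_rot: [51.6, 89.9, -38.5]
wrist_force: [-0.1, -0.0, -2.4]
finger_gap: 0.0142
```

```bash
python3 - <<'E'
from h import *
go([.4783,-.1033,.1194]); snap("side","z.png",(290,100,130,140),4)
E
```

```text
tcp [ 0.478  -0.1038  0.1366] shift cm [ 1.72  0.03 -0.05] rot [-0.0005  0.0006 -0.0007] F [-0.1 -0.  -2.4] gap 0.0142 t 54.375
```

View pics/z.png

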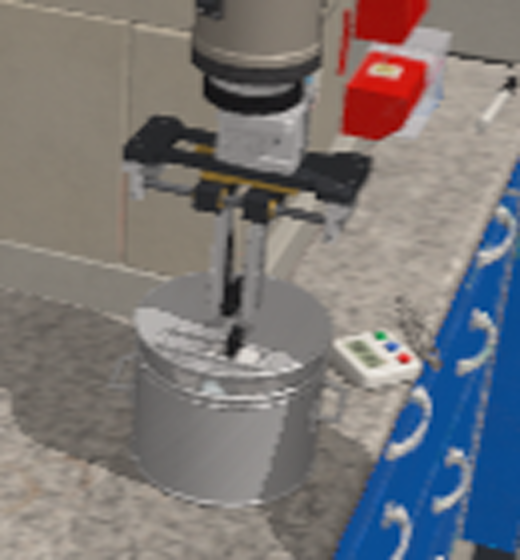

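>>> step_arm(rows=[{"offset":[0.4,0,0],"rot":[0,0,0],"claw":1},{"offset":[0.4,0,0],"rot":[0,0,0],"claw":1},{"offset":[0.3,0,0],"rot":[0,0,0],"claw":1},{"offset":[0.2,0,0],"rot":[0,0,0],"claw":1},{"offset":[0.1,0,0],"rot":[0,0,0],"claw":1},{"offset":[0.1,0,0],"rot":[0,0,0],"claw":1},{"offset":[0.1,0,0],"rot":[0,0,0],"claw":1},{"offset":[0,0,0],"rot":[0,0,0],"claw":1}])

```text
time: 55.42
tcp_pos: [0.4778, -0.1037, 0.1203]
tool_rot: [27.2, 90.0, -62.8]
wrist_force: [0.9, -0.8, -3.5]
finger_gap: 0.0136
```

>>> step_arm(rows=[{"offset":[0.05,0,0],"rot":[0,0,0],"claw":1},{"offset":[0.05,0,0],"rot":[0,0,0],"claw":1},{"offset":[0,0,0],"rot":[0,0,0],"claw":1}])

```text
time: 55.8
tcp_pos: [0.4778, -0.1037, 0.1195]
tool_rot: [24.6, 90.0, -65.4]
wrist_force: [-2.4, -0.4, 2.9]
finger_gap: 0.0139
```

>>> step_arm(rows=[{"offset":[0,0,0],"rot":[0,0,0],"claw":0.6},{"offset":[0,0,0],"rot":[0,0,0],"claw":0.6},{"offset":[-0.5,0,0],"rot":[0,0,0],"claw":0.6},{"offset":[-1.5,0,0],"rot":[0,0,0],"claw":0.6},{"offset":[-2,0,0],"rot":[0,0,0],"claw":0.6},{"offset":[-2,-0.7,-2],"rot":[0,0,0],"claw":0.6},{"offset":[0,-1.2,-3],"rot":[0,0,0],"claw":0.6},{"offset":[0,0,0],"rot":[0,0,0],"claw":0.6},{"offset":[0,0,0],"rot":[0,0,0],"claw":0.6}])

```text
time: 56.92
tcp_pos: [0.4591, -0.0541, 0.1799]
tool_rot: [49.0, 89.9, -41.0]
wrist_force: [1.2, 0.7, -0.1]
finger_gap: 0.0376
```

```bash
python3 - <<'E'
from h import *
go([.458,-.0537,.120]); im=vision.camera("side")
def circ(c,rad,z,n=72):
    a=np.linspace(0,2*np.pi,n); return np.c_[c[0]+rad*np.cos(a),c[1]+rad*np.sin(a),np.full(n,z)]
i=cv2.resize(im,None,fx=5,fy=5,interpolation=cv2.INTER_CUBIC)
cv2.polylines(i,[(proj("side",circ((.478,-.1037),.0795,.1125))*5+2).astype(int)],True,(255,0,0),1)
for p in [(.478,-.1037,.1425),(.458,-.0537,.1365)]:
    u=(proj("side",p)[0]*5+2).astype(int); cv2.circle(i,tuple(int(v) for v in u),3,(0,255,0),1)
cv2.imwrite("pics/aa.png",i[600:1160,1500:2030,::-1])
E
```

```text
tcp [ 0.4591 -0.0541  0.1799] shift cm [ 5.99 -0.12 -0.05] rot [-0.0005  0.0008 -0.001 ] F [ 1.2  0.7 -0.1] gap 0.0376 t 56.925
```

View pics/aa.png

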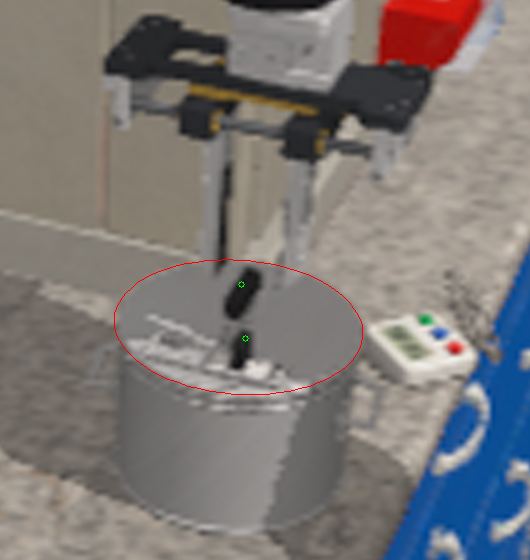

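>>> step_arm(rows=[{"offset":[2,-0.1,0],"rot":[0,0,0],"claw":0.6},{"offset":[1.5,0,0],"rot":[0,0,0],"claw":0.6},{"offset":[1.2,0,0],"rot":[0,0,0],"claw":0.6},{"offset":[0.7,0,0],"rot":[0,0,0],"claw":0.6},{"offset":[0.4,0,0],"rot":[0,0,0],"claw":0.6},{"offset":[0,0,0],"rot":[0,0,0],"claw":0.6},{"offset":[0,0,0],"rot":[0,0,0],"claw":0.6}])

```text
time: 57.85
tcp_pos: [0.458, -0.0537, 0.1216]
tool_rot: [57.1, 90.0, -32.9]
wrist_force: [-0.1, 0.3, -0.7]
finger_gap: 0.0377
```

```bash
python3 - <<'E'
from h import *
go([.458,-.0537,.1205]); snap("side","bb.png",(300,120,106,112),5)
E
```

```text
tcp [ 0.458  -0.0537  0.1216] shift cm [ 0.11 -0.    0.  ] rot [-0.0005  0.0005 -0.0007] F [-0.1  0.3 -0.7] gap 0.0377 t 57.85
```

View pics/bb.png

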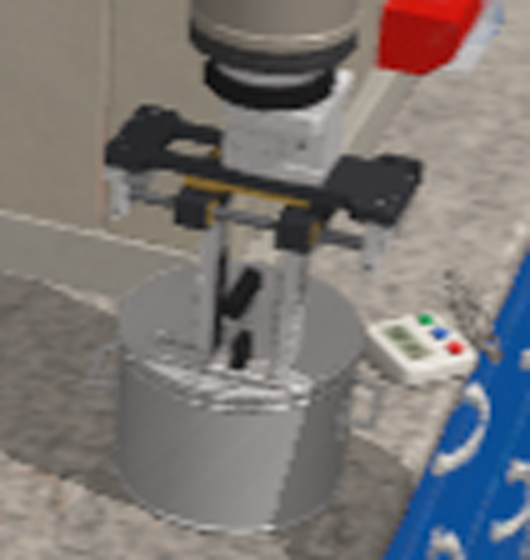

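>>> step_arm(rows=[{"offset":[0,0,0],"rot":[0,0,0],"claw":0.84},{"offset":[0,0,0],"rot":[0,0,0],"claw":0.84},{"offset":[0,0,0],"rot":[0,0,0],"claw":0.84},{"offset":[0,0.3,0],"rot":[0,0,0],"claw":0.84},{"offset":[0,0.5,0],"rot":[0,0,0],"claw":0.84},{"offset":[0,0.5,0],"rot":[0,0,0],"claw":0.84},{"offset":[0,0.5,0],"rot":[0,0,0],"claw":0.84},{"offset":[0,0,0],"rot":[0,0,0],"claw":0.84}])

```text
time: 58.9
tcp_pos: [0.4762, -0.0536, 0.1212]
tool_rot: [97.2, 90.0, 7.1]
wrist_force: [0.1, 0.7, 0.4]
finger_gap: 0.015
```

```bash
python3 - <<'E'
from h import *
go([.458,-.0537,.1205]); snap("side","cc.png",(300,120,106,112),5)
E
```

```text
tcp [ 0.4762 -0.0536  0.1212] shift cm [ 0.07 -1.82  0.01] rot [-0.0003 -0.     -0.0004] F [0.1 0.7 0.4] gap 0.015 t 58.9
```

View pics/cc.png

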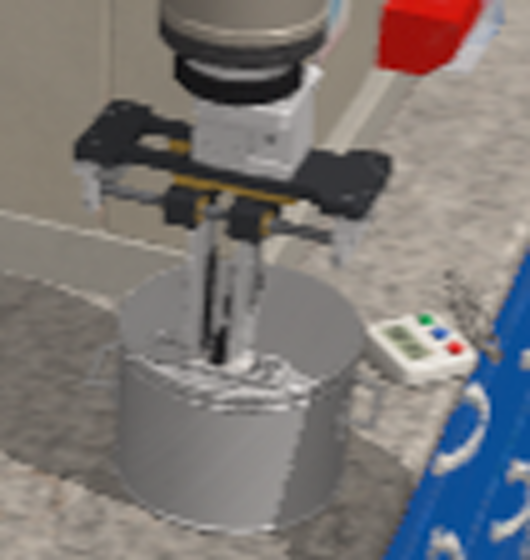

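>>> step_arm(rows=[{"offset":[0,0.5,0],"rot":[0,0,0],"claw":0.84},{"offset":[0,0.5,0],"rot":[0,0,0],"claw":0.84},{"offset":[0,0.5,0],"rot":[0,0,0],"claw":0.84},{"offset":[0,0.3,0],"rot":[0,0,0],"claw":0.84},{"offset":[0,0.2,0],"rot":[0,0,0],"claw":0.84},{"offset":[0,0.1,0],"rot":[0,0,0],"claw":0.84},{"offset":[0,0.1,0],"rot":[0,0,0],"claw":0.84},{"offset":[0,0,0],"rot":[0,0,0],"claw":0.84}])

```text
time: 59.95
tcp_pos: [0.4979, -0.0537, 0.1213]
tool_rot: [51.1, 90.0, -38.9]
wrist_force: [-0.3, -0.7, 0.3]
finger_gap: 0.0151
```

>>> step_arm(rows=[{"offset":[0,0.1,0],"rot":[0,0,0],"claw":0.84},{"offset":[0,0.1,0],"rot":[0,0,0],"claw":0.84},{"offset":[0,0,0],"rot":[0,0,0],"claw":0.84}])

```text
time: 60.32
tcp_pos: [0.5, -0.0537, 0.1213]
tool_rot: [57.3, 90.0, -32.8]
wrist_force: [0.1, -0.8, 0.1]
finger_gap: 0.0153
```

>>> step_arm(rows=[{"offset":[0,0.1,0],"rot":[0,0,0],"claw":0.84},{"offset":[0,0,0],"rot":[0,0,0],"claw":0.84}])

```text
time: 60.58
tcp_pos: [0.5009, -0.0537, 0.1213]
tool_rot: [56.3, 90.0, -33.8]
wrist_force: [-0.8, -0.4, -0.4]
finger_gap: 0.0153
```

>>> step_arm(rows=[{"offset":[0,0.1,0],"rot":[0,0,0],"claw":0.84},{"offset":[0,0,0],"rot":[0,0,0],"claw":0.84}])

```text
time: 60.82
tcp_pos: [0.5019, -0.0537, 0.1213]
tool_rot: [50.0, 90.0, -40.0]
wrist_force: [-0.6, -1.2, 0.6]
finger_gap: 0.0149
```

>>> step_arm(rows=[{"offset":[0,0.1,0],"rot":[0,0,0],"claw":0.84},{"offset":[0,0,0],"rot":[0,0,0],"claw":0.84}])

```text
time: 61.08
tcp_pos: [0.5029, -0.0537, 0.1213]
tool_rot: [48.1, 90.0, -41.9]
wrist_force: [-0.5, -0.9, 0.1]
finger_gap: 0.015
```

```bash
python3 - <<'E'
from h import *
for k in range(6):
    vision.camera("side"); print(r.read_state()["wrist_force"])
snap("side","dd.png",(300,120,106,112),5)
E
```

```text
[-0.6818 -0.3547  0.0107]
[-0.0468 -0.2274  0.5567]
[-0.3626  0.2193 -0.1658]
[ 0.4081 -0.4139 -0.5129]
[-0.1692 -0.5817 -0.2391]
[ 0.2622 -0.5946  0.244 ]
```

View pics/dd.png

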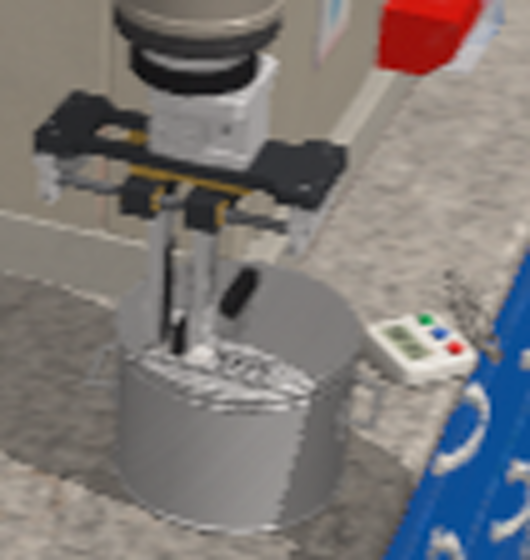

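>>> step_arm(rows=[{"offset":[0,0.1,0],"rot":[0,0,0],"claw":0.84},{"offset":[0,0,0],"rot":[0,0,0],"claw":0.84}])

```text
time: 61.68
tcp_pos: [0.5034, -0.0537, 0.1212]
tool_rot: [-63.9, 90.0, -153.9]
wrist_force: [-6.0, -0.3, 3.3]
finger_gap: 0.0151
```

>>> step_arm(rows=[{"offset":[0,0.1,0],"rot":[0,0,0],"claw":0.84},{"offset":[0,0,0],"rot":[0,0,0],"claw":0.84}])

```text
time: 61.92
tcp_pos: [0.5043, -0.0533, 0.1212]
tool_rot: [-91.3, 90.0, 178.7]
wrist_force: [-5.3, 1.9, 4.2]
finger_gap: 0.0151
```

>>> step_arm(rows=[{"offset":[0,-0.2,0],"rot":[0,0,0],"claw":0.8},{"offset":[0,0,0],"rot":[0,0,0],"claw":0.8},{"offset":[-0.5,0,0],"rot":[0,0,0],"claw":0.8},{"offset":[-1.5,0,0],"rot":[0,0,0],"claw":0.8},{"offset":[-3,0,0],"rot":[0,0,0],"claw":0.8},{"offset":[-4,0,0],"rot":[0,0,0],"claw":0.8},{"offset":[-4,0,-3],"rot":[0,0,0],"claw":0.5},{"offset":[0,0,-5],"rot":[0,0,0],"claw":0.5},{"offset":[0,0,-5],"rot":[0,0,0],"claw":0.5},{"offset":[0,0,-5],"rot":[0,0,0],"claw":0.5}])

```text
time: 63.18
tcp_pos: [0.5029, 0.1278, 0.2526]
tool_rot: [73.9, 89.9, -16.1]
wrist_force: [0.0, -0.8, 0.3]
finger_gap: 0.0469
```

>>> step_arm(rows=[{"offset":[0,0,-5],"rot":[0,0,0],"claw":0.5},{"offset":[0,0,-5],"rot":[0,0,0],"claw":0.5},{"offset":[0,0,-5],"rot":[0,0,0],"claw":0.5},{"offset":[0,0,-4],"rot":[0,0,0],"claw":0.5},{"offset":[0,0,0],"rot":[0,0,0],"claw":0.5}])

```text
time: 63.8
tcp_pos: [0.5017, 0.3198, 0.2522]
tool_rot: [-179.5, 89.9, 90.8]
wrist_force: [0.3, -0.5, 0.1]
finger_gap: 0.0471
```

```bash
python3 - <<'E'
from h import *
go([.458,-.0537,.120]); 
def circ(c,rad,z,n=72):
    a=np.linspace(0,2*np.pi,n); return np.c_[c[0]+rad*np.cos(a),c[1]+rad*np.sin(a),np.full(n,z)]
B={}
for n,(x,y) in (("side",(1540,770)),("top",(1650,880))):
    im=vision.camera(n)
    i=cv2.resize(im,None,fx=5,fy=5,interpolation=cv2.INTER_CUBIC)
    cv2.imwrite(f"pics/ee_{n}.png",i[y:y+500,x:x+480,::-1])
    g=im.max(2); roi=np.zeros(g.shape,bool)
    if n=="side": roi[165:200,325:372]=1
    else: roi[205:242,345:400]=1
    k,l,st,c=cv2.connectedComponentsWithStats(((g<45)&roi).astype(np.uint8))
    print(n,[(st[j].tolist(),c[j].round(1).tolist()) for j in range(1,k) if st[j,4]>4])
E
```

```text
tcp [0.5017 0.3198 0.2522] shift cm [13.16 -4.53 37.36] rot [ 0.0041 -0.0017  0.    ] F [ 0.3 -0.5  0.1] gap 0.0471 t 63.8
side [([344, 174, 7, 9, 34], [347.1, 178.2]), ([334, 184, 4, 7, 19], [335.6, 186.8])]
top [([354, 213, 9, 4, 29], [358.1, 214.6]), ([370, 221, 20, 6, 108], [379.5, 223.6])]
```

View pics/ee_side.png

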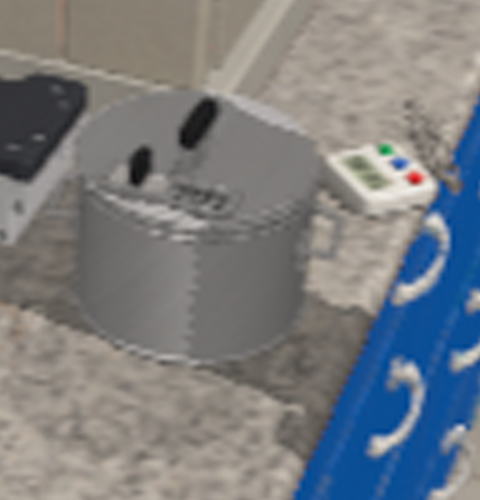

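View pics/ee_top.png

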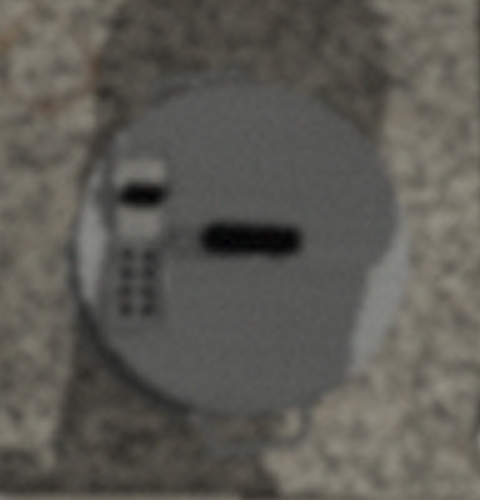

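```bash
python3 - <<'E'
from h import *
H=tri((347.1,178.2),(379.5,223.6)); G=tri((335.6,186.8),(358.1,214.6)); print(H,G,G-H)
print(atz("top",(358.1,214.6),.132),atz("top",(379.5,223.6),.138))
vision.camera("side"); vision.camera("top"); 
i=cv2.resize(vision.camera("side"),None,fx=5,fy=5,interpolation=cv2.INTER_CUBIC)
def circ(c,rad,z,n=72):
    a=np.linspace(0,2*np.pi,n); return np.c_[c[0]+rad*np.cos(a),c[1]+rad*np.sin(a),np.full(n,z)]
for z,rd in ((.1125,.0795),(.108,.0795)): cv2.polylines(i,[(proj("side",circ((.479,-.1035),rd,z))*5+2).astype(int)],True,(255,0,0),1)
cv2.imwrite("pics/ff.png",i[770:1270,1540:2020,::-1])
snap("top","gg.png",(170,100,320,190),2.4)
E
```

```text
[ 0.4804 -0.1033  0.1356] [ 0.5014 -0.055   0.1263] [ 0.0211  0.0483 -0.0093]
[ 0.5015 -0.0542  0.132 ] [ 0.4805 -0.1029  0.138 ]
```

View pics/ff.png

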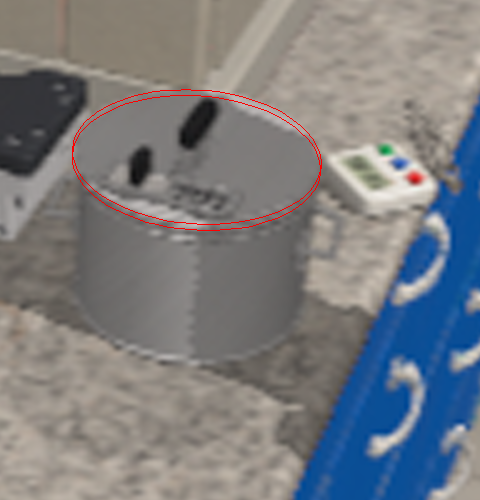

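View pics/gg.png

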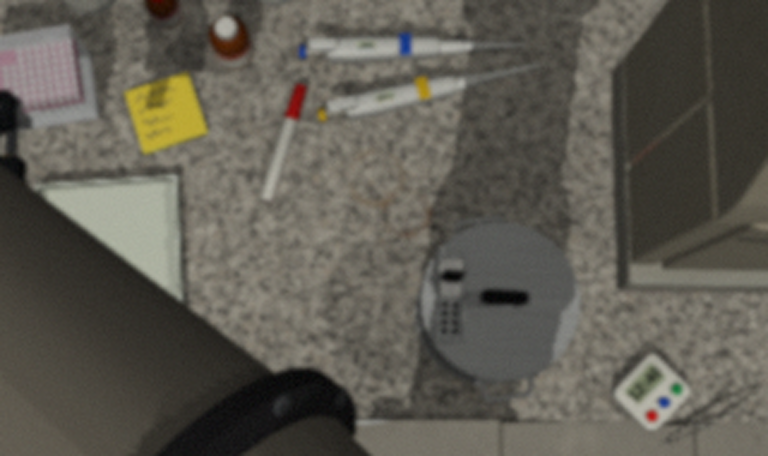

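```bash
python3 -c "
from workcell import job; print(job.job_done())"
```

```text
the job is handed in; nothing more can be done
None
```

The drum is packed and closed. I set the lid on the bench and stood all four flasks from the tray on the drum's floor. I lowered each one slowly until it touched the mat, with contact forces below 10 N. Then I put the lid back and slid the vent shutter to its stop. The job was handed in at about 64 s.

My last checks, by camera and force:
- **Flasks:** the tray is empty. Just before the lid went back, the pictures showed all four flasks upright and apart: three fully in the overhead view, the fourth partly hidden there but seen upright from the side.
- **Lid:** it touched down at its seated height and its outline matches a level, seated lid. The shutter push moved it about 2 mm sideways, within its 4 mm play.
- **Shutter:** the thumb grip moved 40 mm, from 19 mm on the -x side of the lid's axis to 21 mm on the +x side. All eight vent holes show clear in the overhead picture.
- **Timer and marker pen:** I never went near them, and they show no visible change in the pictures.

No check failed or disagreed. I saw no sign of the lid being knocked aside during the run.

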